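Take the stray ramekin out of a slanted stack of cake tins

ROBOT

A 7-joint arm with a two-finger parallel gripper is mounted at the origin on a cart in front of the work surface, level with it; the furniture and walls round the work are solid. World frame = base frame: x ahead of the robot, y to its left, z up, the work surface at z = 0. Lengths are in m, angles in degrees, forces in N, time in s.
With the tool pointing down it reaches from about 0.425 to 0.975 m from the base axis. Payload 16.7 kg.
Tool frame: the origin (TCP) lies at the very end of the fingers, on their centre line; the grasp point (between the pads) lies 19 mm behind it; z points along the fingers, y is the line along which they close (so a half turn about z gives the same grasp; the last joint's range is limited). The gripper opens to 85 mm and grips with 20 to 120 N. Pads are 22 mm wide; open, the fingers measure 114 mm over their backs; the gripper's body (76 mm by 85 mm) begins 54 mm behind the grasp point. The pads swing forward as they close: fully open they stand 13 mm farther back than shut.
Start: joints at [-80.243, 24.414, 4.234, 92.017, -1.954, 63.644, -3.845], TCP at [0.212, 0.641, 0.231] pointing down, gripper open.
Joint ranges: [-163.25, 163.25], [-28.42, 122.38], [-70.27, 78.77], [12.13, 141.07], [-58.53, 238.53], [9.26, 117.41], [-156.51, 156.51]. Speed limits (degrees/s): [108.29, 108.29, 136.94, 136.94, 172.46, 172.46, 172.46].

INTERFACE

Orientations are given as [roll, pitch, yaw] about the fixed x, y, z axes, in that order (R = Rz(yaw) Ry(pitch) Rx(roll)).
In Python, from cell import monitor, imaging, arm gives the robot as it stands.
- The arm moves only by the tool jog_arm, never from a script. Its argument "motion" is a list of rows, each an object with "offset": the shift along the world's x, y, z in m, a list of three; "twist": the turn, a rotation vector about the world's x, y, z in rad, a list of three; "jaw": the finger opening in m, from 0 to 0.0854. In form: [{"offset": [tx, ty, tz], "twist": [ax, ay, az], "jaw": jaw}, ...]. A call has 1 to 20 rows; each row shifts and turns the commanded pose from where the row before left it; what a row does not reach is not made up. A row lasts 1/12 s, in which the tool goes at most 41.7 mm and 7.16 degrees, less where a joint would pass 70% of its speed; a pose out of reach is approached as far as the arm can. A call with a gripper value outside its range is refused whole. The fingers move at their own pace and stop on an object; "force" is the grip in N (left out, the last holds). Time passes only in rows, so rows that do not move let the fingers close. It gives the time, the measured TCP pose, the force, the opening and the grip force at its end, in the units of the state.
- monitor.state(): the state, without advancing time (a new reading comes with each control period).
- imaging.snapshot(name): name is "scene" or "top"; returns a dict with "img" (400x640x3 uint8, red, green, blue), "intrinsics" (3x3 intrinsics, pixels), "R" (3x3) and "t" (3): a world point X has camera coordinates R X + t. Camera axes: x right, y down, z forward; pixel columns grow to the right and rows downward; lengths in m; the calibration is good to about 2 mm. A picture is of the moment at which its call begins. There is no depth.
- arm.close_job(): hands the job in; it is judged then, once.
The state is a dict: "time_s": time; "qpos": joint angles; "qvel": joint speeds; "effort": joint torques, N m; "eef_pos": TCP position; "orientation": TCP orientation; "contact_force": force on the tool from outside, world axes, zero at the start; "ft_torque": the same for the moment, N m; "grip_width": opening from 0.0 (shut) to 1.0 (fully open); "grip_force": force on a finger pad.
Only numpy, scipy, OpenCV 4.12 (cv2) and the standard library are available. Lean on these libraries where they do the work, as an engineer would, in place of code of your own. Each camera call takes 0.05 s, during which the arm holds its last target. There are 200 camera calls.

TASK

A ramekin has been stacked in among the cake tins in the slanted wooden stand. Lift off the two tins above it, put that ramekin gently on top of the other two ramekins where they stand, and put both tins back in the stand, turning them until they drop fully home on the tin that stayed there. Leave the bell, the honey jar and the egg timer where they are.

Things in the scene. Friction and masses are not known exactly. Their poses are not given: they have to be found in the camera images.
- cradle: Slanted seat of the fixed tin stand, a beech wedge 96 by 82 mm. Origin: centre of its sloping top, 46 mm above the counter, under a 1.5 mm pad. z is the stack's axis, leaning 30 degrees from vertical roughly towards the robot; x runs up the slope, away from it; y is level. It holds, from below, the bottom tin, stray_ramekin, mid_tin, top_tin. Fingers closing along y have free sides.
- bottom_tin_foot (a point): Middle of the pad, where the bottom tin (like mid_tin) stands, held fast by the tacky pad; axes as the cradle's, 1.5 mm above its origin. The tin itself is not reported: its square is turned up to 20 degrees either way from the cradle's x and y, to be seen or felt. A tin nested home on it has its origin 9 mm above this point.
- wire_arch (a point): Top of the 6 mm steel wire loop on the low side of the seat, that the stack leans on; axes as the cradle's. Its two legs run along the cradle's z at x = -30, y = +19 and -19 mm, up to z = 80 mm, and are joined there by an arch that bulges to x = -42 mm.
- mid_tin: Lower of the two tins above the ramekin; it carries top_tin. Each tin: aluminium, 32 mm tall, 60 g; tapered square well (outer side 37 mm under the collar, 20 mm at the foot, wall 1.6 mm) below a round collar 62 mm across, z = 23 to 32 mm: grip it there. Origin: centre of the underside; z to the mouth, x and y square to the well's sides. It hangs in the ramekin, 13 mm above its origin.
- top_tin: Top tin, like mid_tin, nested in it: origin 9 mm above mid_tin's, collar on collar, 1.6 mm of play. Wells go in only with their sides lined up within 5 degrees (any of the four ways); otherwise the tin stops proud, by 4 mm at 10 degrees and 10 mm at 20.
- stray_ramekin: The stray: white ribbed porcelain ramekin, 61 mm across, 36 mm tall, 120 g. Origin: centre of the underside; z to the mouth. Below z = 4 mm it narrows to a 52 mm foot that drops into the 55 mm mouth of a ramekin below: stacked, it sits 32 mm higher than that one. Here its shoulder rests on the bottom tin's collar (origin 28 mm above that tin's). Grip across the body, z = 10 to 36 mm.
- ramekin_a: Lower of the two ramekins, like the stray, that stand upright on the counter; origin at the centre of its underside.
- ramekin_b: Upper of the two, stacked on ramekin_a; origin at the centre of its underside, 32 mm above ramekin_a's.
- counter_bell: Chrome counter bell on a black foot, loose, 82 mm across, 58 mm high; origin: centre of its underside. Leave it. The rest of the counter between the stand and the ramekins is free to set things down, as far as x = 0.50; behind it lies a rolling pin (fixed, 58 mm high).
- honey_jar: Honey jar with a red lid, loose, 57 mm across, 77 mm high; origin: centre of its underside. Leave it.
- egg_timer: Red egg timer, loose, 63 mm across, 52 mm high, behind the rolling pin; origin: centre of its underside. Leave it.
There are look-alikes about, which are no part of the job. What is shaped like the stray_ramekin but green is not meant.

How it is judged (in metres and radians):
At the end, for the whole second after the job is handed in: mid_tin and top_tin, either order, nested home on the bottom tin in the stand (each within 2 mm and 4 degrees); the stray seated on ramekin_b and that on ramekin_a (2 mm, 4 degrees), ramekin_a upright within 40 mm of its start; all at rest (((z of mid_tin in the frame of cradle between 0.0075 and 0.0125 m and distance between mid_tin and cradle below 0.0145 m and angle between the z axis of mid_tin and the z axis of cradle, either way round below 0.07 rad and z of top_tin in the frame of mid_tin between 0.006 and 0.011 m and distance between top_tin and mid_tin below 0.0117 m and angle between the z axis of top_tin and the z axis of mid_tin, either way round below 0.07 rad) or (z of top_tin in the frame of cradle between 0.0075 and 0.0125 m and distance between top_tin and cradle below 0.0145 m and angle between the z axis of top_tin and the z axis of cradle, either way round below 0.07 rad and z of mid_tin in the frame of top_tin between 0.006 and 0.011 m and distance between mid_tin and top_tin below 0.0117 m and angle between the z axis of mid_tin and the z axis of top_tin, either way round below 0.07 rad)) and z of stray_ramekin in the frame of ramekin_b between 0.029 and 0.034 m and distance between stray_ramekin and ramekin_b below 0.0347 m and angle between the z axis of stray_ramekin and the z axis of ramekin_b, either way round below 0.07 rad and z of ramekin_b in the frame of ramekin_a between 0.029 and 0.034 m and distance between ramekin_b and ramekin_a below 0.0347 m and angle between the z axis of ramekin_b and the z axis of ramekin_a, either way round below 0.07 rad and angle between ramekin_a's own z axis and vertical below 0.07 rad and height (world z) of ramekin_a below 0.006 m and distance of ramekin_a from where it was at the start of the episode below 0.04 m and linear speed of each of mid_tin, top_tin, stray_ramekin, ramekin_b below 0.02 m/s); the robot touches nothing.
It fails at once if the bell is moved more than 20 mm (distance of counter_bell from where it was at the start of the episode above 0.02 m).
It fails at once if the jar is moved more than 20 mm (distance of honey_jar from where it was at the start of the episode above 0.02 m).
It fails at once if the timer is moved more than 20 mm (distance of egg_timer from where it was at the start of the episode above 0.02 m).
It fails at once if the stray ramekin is dropped or pressed hard onto the other ramekins (over 60 N) (contact force between stray_ramekin and ramekin_b above 60 N).
It also fails if it takes over 72 s, if anything falls off the work surface, if the arm or the gripper's body presses on something with over 40 N, if the wrist force passes 120 N, or if a joint passes its speed limit or range.

## Working session

There is one attempt and no reset: what is moved stays moved. The work goes in short steps, Python scripts to look and compute and a tool call to move; the robot and the scene stay as the last step left them, time stands still between calls to the robot, and variables do not carry over. Pictures are saved under pics/ and viewed, at most 10 in all, crops included, and the job is handed in when it is done.

Besides the shell and the picture viewer there is one more tool, called after "Request:" as name(argument=value, ...) on one line, values as JSON. jog_arm: Moves the arm, as the interface text tells. Its arguments: {"type":"object","properties":{"motion":{"type":"array"},"force":{"type":"number"}},"required":["motion"]}

```bash
mkdir -p pics; cat > h.py <<'E'
import numpy as np, cv2, json
from cell import monitor, imaging, arm
from scipy.spatial.transform import Rotation as Ro
def snap(n):
    s=imaging.snapshot(n); return s['img'],np.array(s['intrinsics']),np.array(s['R']),np.array(s['t'])
def ray(K,R,t,uv):
    d=R.T@np.linalg.inv(K)@np.array([uv[0],uv[1],1.]); return -R.T@t, d/np.linalg.norm(d)
def plane(K,R,t,uv,z):
    c,d=ray(K,R,t,uv); return c+d*(z-c[2])/d[2]
def proj(K,R,t,X):
    p=(R@np.atleast_2d(X).T).T+t; p=p@K.T; return p[:,:2]/p[:,2:]
def tri(v1,p1,v2,p2):
    c1,d1=ray(*v1,p1);c2,d2=ray(*v2,p2)
    A=np.c_[d1,-d2]; s=np.linalg.lstsq(A,c2-c1,rcond=None)[0]
    a=c1+s[0]*d1;b=c2+s[1]*d2
    return (a+b)/2,np.linalg.norm(a-b)
E
python3 - <<'E'
from h import *
for n in ('scene','top'):
    im,K,R,t=snap(n); np.savez(f'{n}0.npz',im=im,K=K,R=R,t=t)
    cv2.imwrite(f'pics/{n}0.png',im[...,::-1]); print(n,K.tolist(),(-R.T@t).round(3),R.round(3).tolist())
print(monitor.state())
E
```

```text
scene [[382.5627954645314, 0.0, 324.2643559942477], [0.0, 382.5627954645314, 193.8857918718984], [0.0, 0.0, 1.0]] [ 0.999 -0.305  0.909] [[0.529, 0.849, 0.009], [0.739, -0.455, -0.497], [-0.418, 0.269, -0.868]]
top [[445.35281598816283, 0.0, 321.1014828317731], [0.0, 445.35281598816283, 198.69291231961344], [0.0, 0.0, 1.0]] [ 0.355 -0.058  1.416] [[-0.025, -0.999, -0.021], [-0.982, 0.029, -0.189], [0.189, 0.016, -0.982]]
{'time_s': 0.1, 'qpos': array([-80.24326716,  24.4450448 ,   4.23140523,  92.04907506,
        -1.9538978 ,  63.64553647,  -3.84346402]), 'qvel': array([-0.05552824, -0.18624068, -0.02718381, -0.1016473 , -0.02573155,
       -0.02696533, -0.10642928]), 'effort': array([ 8.35769868e-03, -9.51538253e+01,  3.77181262e+00, -4.64411330e+01,
        1.97235891e-02,  6.26376044e-03, -7.86090118e-05]), 'eef_pos': array([0.21209983, 0.64040523, 0.23068865]), 'orientation': array([-1.79932640e+02,  4.51854558e-03,  1.61676798e+02]), 'contact_force': array([-0.41880585, -0.22707198, -0.29231459]), 'ft_torque': array([0.0018099 , 0.03632488, 0.06039262]), 'grip_force': 0.0, 'grip_width': 0.9990356101428535}
```

View pics/scene0.png

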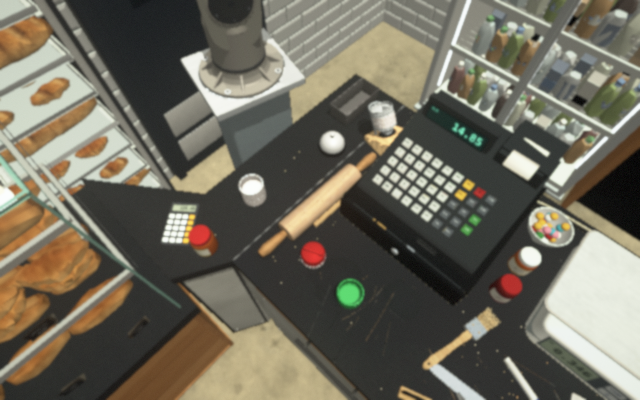

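View pics/top0.png

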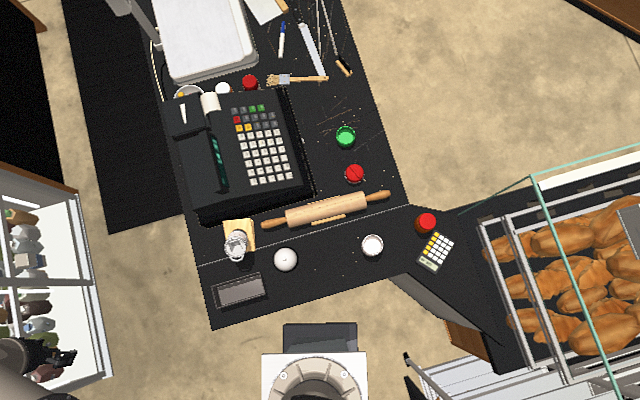

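Scene view: the tin stack is at (383,118), the two white ramekins at (252,190), bell (332,143), jar (202,240), timer (313,254), and the green look-alike (350,292). Top view: stand (238,240), white ramekins (372,245), bell (285,260), jar (427,222), timer (354,174), green look-alike (345,137).

What could be mistaken for the stray:
- White ramekin in the tin stack at about (382,122) in the scene view. This is the stray.
- White ramekin pair at scene (252,190). This is the target.
- Chrome bell at scene (332,143).
- Green ramekin at scene (350,292).
- White jar at scene (525,261).

Next is a close crop to check the choice.

```bash
python3 - <<'E'
from h import *
s=np.load('scene0.npz');t=np.load('top0.npz')
a=cv2.resize(s['im'][85:165,350:420],None,fx=5,fy=5,interpolation=cv2.INTER_CUBIC)
b=cv2.resize(t['im'][210:275,205:270],(400,400),interpolation=cv2.INTER_CUBIC)
cv2.imwrite('pics/c1.png',np.hstack([a,b])[...,::-1])
for n,v,boxes in (('scene',s,{'pair':(235,265,165,212)}),('top',t,{'pair':(355,390,228,262),'bell':(270,302,244,278)})):
    for k,(x0,x1,y0,y1) in boxes.items():
        g=cv2.cvtColor(v['im'],cv2.COLOR_RGB2GRAY)[y0:y1,x0:x1]
        m=(g>110).astype('uint8'); c=max(cv2.findContours(m,0,2)[0],key=cv2.contourArea)
        e=cv2.fitEllipse(cv2.convexHull(c)); print(n,k,np.round([e[0][0]+x0,e[0][1]+y0,*e[1],e[2]],1),cv2.boundingRect(c),
          plane(v['K'],v['R'],v['t'],(e[0][0]+x0,e[0][1]+y0),.068 if k=='pair' else .03).round(4))
E
```

```text
scene pair [252.1 188.9  27.1  34.1 161. ] (3, 8, 27, 34) [ 0.4858 -0.1924  0.068 ]
top pair [371.9 244.6  20.9  22.1  53.5] (6, 6, 23, 22) [ 0.4696 -0.1856  0.068 ]
top bell [284.7 258.7  22.4  23.2  67.3] (4, 4, 23, 23) [0.4367 0.0821 0.03  ]
```

View pics/c1.png

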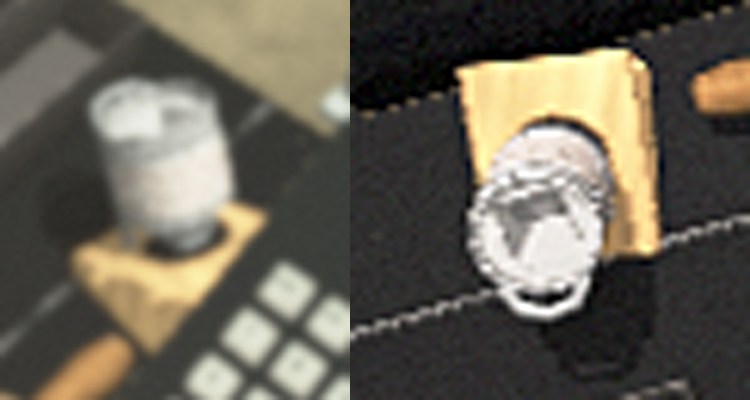

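```bash
python3 - <<'E'
from h import *
s=np.load('scene0.npz');t=np.load('top0.npz')
o=[]
for v,(x0,y0) in ((s,(348,85)),(t,(203,208))):
    im=v['im'][y0:y0+72,x0:x0+72]; V=(v['K'],v['R'],v['t'])
    big=cv2.resize(im,None,fx=5.5,fy=5.5,interpolation=cv2.INTER_NEAREST)
    for i in range(0,72,10):
        cv2.putText(big,str(x0+i),(int(i*5.5),8),0,.3,(255,0,0));cv2.putText(big,str(y0+i),(0,int(i*5.5)+8),0,.3,(255,0,0))
        big[int(i*5.5),::6]=(255,0,0);big[::6,int(i*5.5)]=(255,0,0)
    o.append(big)
    hsv=cv2.cvtColor(v['im'],cv2.COLOR_RGB2HSV)
    m=cv2.inRange(hsv,(10,60,110),(35,255,255)); w=np.zeros_like(m); w[y0:y0+72,x0:x0+72]=m[y0:y0+72,x0:x0+72]
    c=max(cv2.findContours(w,0,2)[0],key=cv2.contourArea)
    print(cv2.approxPolyDP(cv2.convexHull(c),2.,True)[:,0].tolist(),cv2.minAreaRect(c))
cv2.imwrite('pics/c2.png',np.hstack(o)[...,::-1])
T=(t['K'],t['R'],t['t']);S=(s['K'],s['R'],s['t'])
r=plane(*T,(235.1,246.6),.118);print('rim top',r,'in scene',proj(*S,r))
E
```

```text
[[415, 111], [375, 85], [419, 85]] ((397.0, 98.0), (26.0, 44.0), 90.0)
[[222, 221], [250, 218], [253, 221], [255, 250], [246, 251], [225, 239]] ((238.75820922851562, 235.3401641845703), (33.769832611083984, 30.96322250366211), 84.80557250976562)
rim top [0.47038151 0.21807109 0.118     ] in scene [[381.62296457 107.76866029]]
```

View pics/c2.png

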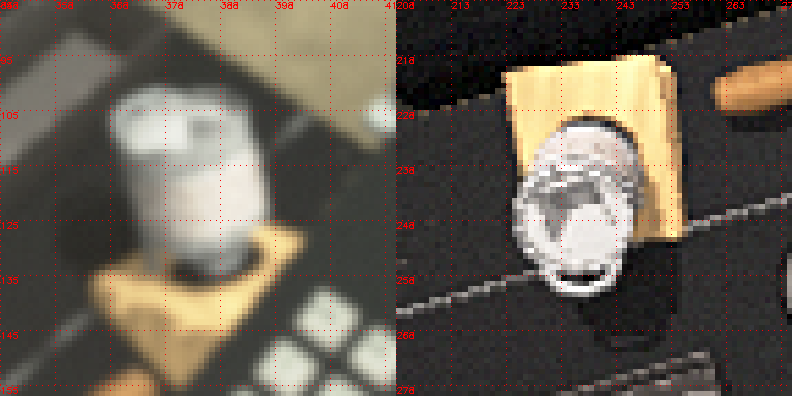

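Crop shows the stray (pinkish-white body, scene (385,120)) between tins with the wire arch on the low side; it's the right one. Rim centre in top ≈(235.6,247.4); wood corners in top (222,221), (251.5,217.5), (255,250).

```bash
python3 - <<'E'
from h import *
s=np.load('scene0.npz');t=np.load('top0.npz')
T=(t['K'],t['R'],t['t']);S=(s['K'],s['R'],s['t'])
for z in (.0665,.070):
    a=plane(*T,(222.5,221),z);b=plane(*T,(251.5,217.7),z);print(z,a,b,np.linalg.norm(a-b),np.degrees(np.arctan2(*(a-b)[:2]))) 
for z in (.022,.0255,0): print(z,plane(*T,(255.3,250.3),z))
r=plane(*T,(235.6,247.4),.118);print('rim',r,proj(*S,r))
# ramekin pair: mouth ellipse, silhouettes
for X in ([.4696,-.1856,.068],):
    th=np.linspace(0,2*np.pi,60); 
    for V,n in((S,'scene'),(T,'top')):
        p=np.vstack([proj(*V,np.c_[X[0]+.0305*np.cos(th),X[1]+.0305*np.sin(th),0*th+z]) for z in (.004,.068)])
        print(n,p.min(0),p.max(0))
for v,n,(x0,y0,x1,y1) in ((s,'scene',(225,160,280,220)),(t,'top',(350,225,395,265))):
    g=cv2.cvtColor(v['im'],cv2.COLOR_RGB2GRAY)[y0:y1,x0:x1]
    for th in (90,120):
        m=(g>th).astype('uint8'); c=max(cv2.findContours(m,0,2)[0],key=cv2.contourArea);x,y,w,h=cv2.boundingRect(c);print(n,th,x0+x,y0+y,x0+x+w-1,y0+y+h-1)
# cradle hypotheses
C0=r
for yaw in (0,-5,-10,10):
    Rz=Ro.from_euler('z',yaw,degrees=True).as_matrix(); Rc=Rz@Ro.from_euler('y',-30,degrees=True).as_matrix()
    C=r-Rc@[0,0,.0835]
    for hx,hy in((.048,.041),(.041,.048)):
        P=np.array([C+Rc@[i*hx,j*hy,0] for i,j in((1,1),(1,-1),(-1,-1),(-1,1))])
        print(yaw,hx,C.round(3),proj(*T,P).round(0).tolist(),proj(*S,P).round(0).tolist())
E
```

```text
0.0665 [0.5545101  0.26881592 0.0665    ] [0.56224396 0.17948772 0.0665    ] 0.08966236309981411 -4.948221636041738
0.07 [0.55399279 0.26796784 0.07      ] [0.5617066 0.1788713 0.07     ] 0.08942984123317473 -4.94822163604169
0.022 [0.46566009 0.17490974 0.022     ]
0.0255 [0.46538236 0.17432449 0.0255    ]
0 [0.46740586 0.17858846 0.        ]
rim [0.46801039 0.21657797 0.118     ] [[380.67072327 107.42559952]]
scene [239.7380717  173.06921776] [266.65490004 205.26166712]
top [360.43801432 234.58047094] [382.08717076 256.15651215]
scene 90 238 173 266 206
scene 120 238 173 265 205
top 90 361 234 383 255
top 120 362 234 383 255
0 0.048 [0.51  0.217 0.046] [[226.0, 222.0], [253.0, 221.0], [255.0, 250.0], [229.0, 250.0]] [[408.0, 133.0], [384.0, 145.0], [365.0, 136.0], [387.0, 124.0]]
0 0.041 [0.51  0.217 0.046] [[224.0, 224.0], [255.0, 223.0], [257.0, 247.0], [227.0, 248.0]] [[408.0, 131.0], [381.0, 146.0], [364.0, 137.0], [391.0, 124.0]]
-5 0.048 [0.51  0.213 0.046] [[228.0, 221.0], [255.0, 222.0], [255.0, 251.0], [229.0, 249.0]] [[406.0, 135.0], [381.0, 145.0], [364.0, 135.0], [388.0, 125.0]]
-5 0.041 [0.51  0.213 0.046] [[226.0, 223.0], [257.0, 224.0], [257.0, 249.0], [227.0, 247.0]] [[407.0, 133.0], [378.0, 146.0], [363.0, 136.0], [391.0, 125.0]]
-10 0.048 [0.509 0.209 0.046] [[231.0, 220.0], [257.0, 224.0], [255.0, 252.0], [229.0, 248.0]] [[405.0, 137.0], [378.0, 145.0], [364.0, 134.0], [389.0, 126.0]]
-10 0.041 [0.509 0.209 0.046] [[228.0, 222.0], [259.0, 226.0], [257.0, 250.0], [227.0, 246.0]] [[406.0, 135.0], [375.0, 145.0], [362.0, 136.0], [392.0, 126.0]]
10 0.048 [0.509 0.224 0.046] [[221.0, 225.0], [248.0, 219.0], [255.0, 247.0], [229.0, 252.0]] [[410.0, 129.0], [390.0, 144.0], [366.0, 137.0], [386.0, 123.0]]
10 0.041 [0.509 0.224 0.046] [[220.0, 227.0], [250.0, 221.0], [257.0, 245.0], [226.0, 251.0]] [[410.0, 127.0], [386.0, 145.0], [366.0, 139.0], [389.0, 122.0]]
```

```bash
python3 - <<'E'
from h import *
s=np.load('scene0.npz');t=np.load('top0.npz')
T=(t['K'],t['R'],t['t']);S=(s['K'],s['R'],s['t'])
Rc=Ro.from_euler('z',4.5,degrees=True).as_matrix()@Ro.from_euler('y',-30,degrees=True).as_matrix()
th=np.linspace(0,2*np.pi,80)
for k,v in enumerate((s,t)):
  V=(S,T)[k]; x0,y0=((348,85),(203,208))[k]
  row=[]
  for r in ([.468,.2166,.118],[.473,.2175,.118]):
    C=np.array(r)-Rc@[0,0,.0835]
    big=cv2.resize(v['im'][y0:y0+72,x0:x0+72],None,fx=5.5,fy=5.5,interpolation=cv2.INTER_LINEAR)
    def poly(P,col,cl=True):
        p=((proj(*V,(C+P@Rc.T))-[x0,y0]+.5)*5.5).astype(np.int32); cv2.polylines(big,[p],cl,col,1)
    for z,rr in((.0835,.031),(.0655,.0305),(.0335,.0305)): poly(np.c_[rr*np.cos(th),rr*np.sin(th),0*th+z],(255,0,0))
    poly(np.array([[.048,.041,0],[.048,-.041,0],[-.048,-.041,0],[-.048,.041,0]]),(0,0,255))
    poly(np.array([[-.03,.019,.0],[-.03,.019,.08],[-.042,0,.08],[-.03,-.019,.08],[-.03,-.019,0]]),(0,160,0),False)
    row.append(big)
  if k==0:a=np.hstack(row)
  else:a=np.vstack([a,np.hstack(row)])
cv2.imwrite('pics/c3.png',cv2.resize(a,(600,600))[...,::-1])
E
```

```text
(no output)
```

View pics/c3.png

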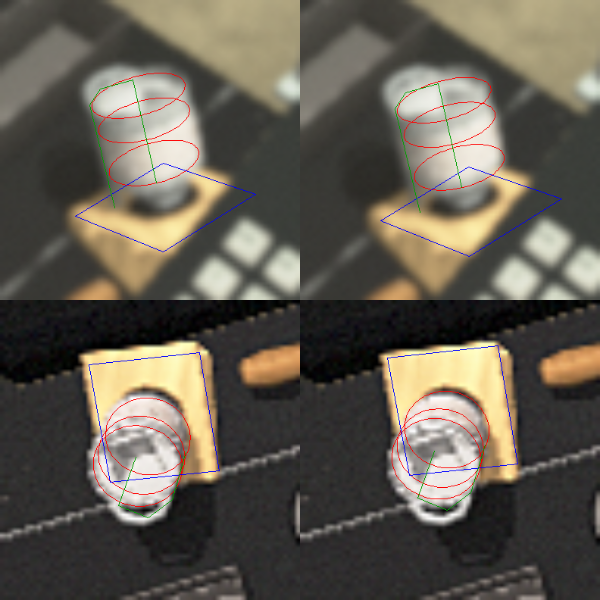

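```bash
python3 - <<'E'
from h import *
s=np.load('scene0.npz');t=np.load('top0.npz')
T=(t['K'],t['R'],t['t']);S=(s['K'],s['R'],s['t'])
for a,b in(((403.7,127.5),(222.3,220.8)),((380.4,154.8),(250.5,217.7)),((380.4,154.8),(253.3,220)),((388,143.5),(250.5,217.7)),((365.3,136.5),(255.3,250.5)),((384.,129),(233.5,223))): print(a,b,tri(S,a,T,b))
print(plane(*S,(380.4,154.8),0),plane(*S,(365.3,136.5),0),plane(*T,(253.3,220),0),plane(*T,(255.3,250.5),0))
E
```

```text
(403.7, 127.5) (222.3, 220.8) (array([0.54599064, 0.25440823, 0.09219863]), np.float64(0.01980246942771871))
(380.4, 154.8) (250.5, 217.7) (array([0.56045207, 0.17656533, 0.03903313]), np.float64(0.024349145889991694))
(380.4, 154.8) (253.3, 220) (array([0.55631428, 0.17351005, 0.03456475]), np.float64(0.013257643079925406))
(388, 143.5) (250.5, 217.7) (array([0.55969449, 0.17955116, 0.08424397]), np.float64(0.0003349797011798103))
(365.3, 136.5) (255.3, 250.5) (array([0.46633507, 0.17743925, 0.01468445]), np.float64(0.0029381451507233436))
(384.0, 129) (233.5, 223) (array([0.53195628, 0.2082865 , 0.10417786]), np.float64(0.04048787547091274))
[0.53627904 0.18574377 0.        ] [4.58132255e-01 1.86790609e-01 1.11022302e-16] [0.56480628 0.18534972 0.        ] [0.46677244 0.17858649 0.        ]
```

Overlay: the stack and seat agree with the model within about 2 px, though the yaw and rim still need refining. I'm moving off the parking pose now and will refine on the way.

Request:
jog_arm(motion=[{"offset": [0.018, -0.028, 0.007], "twist": [0, 0, 0.04], "jaw": 0.0854}, {"offset": [0.018, -0.028, 0.007], "twist": [0, 0, 0.04], "jaw": 0.0854}, {"offset": [0.018, -0.028, 0.007], "twist": [0, 0, 0.04], "jaw": 0.0854}, {"offset": [0.018, -0.028, 0.007], "twist": [0, 0, 0.04], "jaw": 0.0854}, {"offset": [0.018, -0.028, 0.007], "twist": [0, 0, 0.04], "jaw": 0.0854}, {"offset": [0.018, -0.028, 0.007], "twist": [0, 0, 0.04], "jaw": 0.0854}])

```text
time_s: 0.6
eef_pos: [0.3208, 0.4711, 0.2733]
orientation: [-180.0, -0.0, 175.5]
contact_force: [0.8, 0.1, 0.8]
grip_width: 1.0
grip_force: 0.0
```

```bash
python3 - <<'E'
from h import *
s=np.load('scene0.npz');t=np.load('top0.npz')
for k,v in enumerate((s,t)):
    x0,y0=((352,92),(215,212))[k]; im=v['im'][y0:y0+66,x0:x0+50]
    b=cv2.resize(im,None,fx=8,fy=8,interpolation=cv2.INTER_CUBIC)
    f=b.astype(float); f=np.clip((f-20)*1.15,0,255) if k==0 else np.clip((f-90)*1.6,0,255)
    b=f.astype('uint8')
    for i in range(0,66,10):
        cv2.putText(b,str(y0+i),(0,i*8+4),0,.35,(255,0,0)); b[i*8,::8]=(255,0,0)
    for i in range(0,50,10):
        cv2.putText(b,str(x0+i),(i*8,10),0,.35,(255,0,0)); b[::8,i*8]=(255,0,0)
    a=b if k==0 else np.hstack([a,b])
cv2.imwrite('pics/c4.png',a[...,::-1])
E
```

```text
(no output)
```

View pics/c4.png

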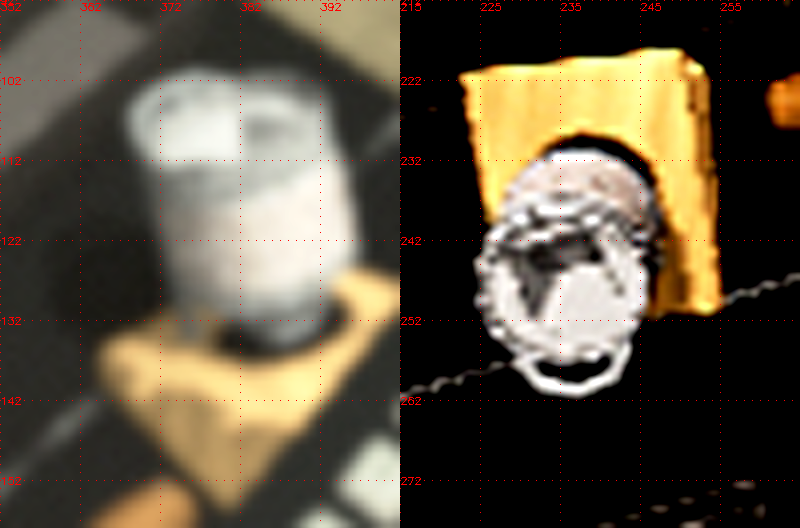

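```bash
python3 - <<'E'
from h import *
s=np.load('scene0.npz');t=np.load('top0.npz')
T=(t['K'],t['R'],t['t']);S=(s['K'],s['R'],s['t'])
print('rim',plane(*T,(235.2,246.9),.118),'arch',plane(*T,(236.1,261),.0935))
th=np.linspace(0,2*np.pi,200)
for C,yaw in (((.511,.218),0),((.511,.222),5),((.511,.222),10),((.515,.226),10),((.511,.224),15)):
    Rc=Ro.from_euler('z',yaw,degrees=True).as_matrix()@Ro.from_euler('y',-30,degrees=True).as_matrix()
    c=np.array([*C,.046]); circ=lambda r,z:np.c_[r*np.cos(th),r*np.sin(th),0*th+z]@Rc.T+c
    ex=lambda V,P:np.r_[proj(*V,P).min(0),proj(*V,P).max(0)].round(1)
    arch=c+np.array([[-.045,0,.08],[-.03,.022,.08],[-.03,-.022,.08]])@Rc.T
    print(C,yaw,'rim',(c+Rc@[0,0,.0835]).round(3),'T rim',ex(T,circ(.031,.0835)),'ram',ex(T,circ(.0305,.0335)),'arch',proj(*T,arch).round(1).tolist())
    print('   S rim',ex(S,circ(.031,.0835)),'ram',ex(S,circ(.0305,.0335)),ex(S,circ(.0305,.0655)),'C',proj(*S,c).round(1))
E
```

```text
rim [0.46949899 0.21776761 0.118     ] arch [0.42995784 0.21981697 0.0935    ]
(0.511, 0.218) 0 rim [0.469 0.218 0.118] T rim [224.5 237.2 245.7 256.6] ram [228.1 230.6 248.3 249. ] arch [[236.8, 260.3], [228.9, 255.9], [243.7, 255.5]]
   S rim [370.2 102.5 392.7 112.6] ram [373.7 118.8 395.4 129.1] [371.6 108.5 393.6 118.6] C [[386.5 134.4]]
(0.511, 0.222) 5 rim [0.469 0.218 0.118] T rim [224.3 237.2 245.7 256.5] ram [227.2 230.6 247.5 249. ] arch [[237.7, 260.2], [229.5, 256.5], [244.3, 254.8]]
   S rim [370.4 102.  392.8 113. ] ram [374.6 118.1 396.1 129.1] [372.  108.  393.9 118.8] C [[387.6 133.8]]
(0.511, 0.222) 10 rim [0.47  0.215 0.118] T rim [225.4 237.  246.9 256.4] ram [227.6 230.5 248.  249. ] arch [[240.0, 259.8], [231.5, 256.8], [246.1, 253.8]]
   S rim [369.5 102.2 391.8 114.1] ram [374.3 117.9 395.6 129.7] [371.4 108.  393.1 119.7] C [[387.6 133.8]]
(0.515, 0.226) 10 rim [0.474 0.219 0.118] T rim [224.1 235.6 245.6 255. ] ram [226.3 229.2 246.7 247.7] arch [[238.7, 258.5], [230.1, 255.5], [244.8, 252.5]]
   S rim [371.5 102.6 393.8 114.4] ram [376.2 118.3 397.7 130.1] [373.4 108.4 395.1 120.1] C [[389.6 134.2]]
(0.511, 0.224) 15 rim [0.471 0.213 0.118] T rim [225.9 236.6 247.5 256.1] ram [227.4 230.3 247.9 249. ] arch [[241.6, 259.2], [232.8, 257.0], [247.2, 252.7]]
   S rim [369.3 102.2 391.4 114.9] ram [374.6 117.5 395.8 130.1] [371.4 107.9 392.9 120.4] C [[388.2 133.5]]
```

Request:
jog_arm(motion=[{"offset": [0.0112, -0.0282, -0.0079], "twist": [0, 0, 0.04], "jaw": 0.0854}, {"offset": [0.0112, -0.0282, -0.0079], "twist": [0, 0, 0.04], "jaw": 0.0854}, {"offset": [0.0112, -0.0282, -0.0079], "twist": [0, -0.075, 0], "jaw": 0.0854}, {"offset": [0.0112, -0.0282, -0.0079], "twist": [0, -0.075, 0], "jaw": 0.0854}, {"offset": [0.0112, -0.0282, -0.0079], "twist": [0, -0.075, 0], "jaw": 0.0854}, {"offset": [0.0112, -0.0282, -0.0079], "twist": [0, -0.075, 0], "jaw": 0.0854}, {"offset": [0.0112, -0.0282, -0.0079], "twist": [0, -0.075, 0], "jaw": 0.0854}, {"offset": [0.0112, -0.0282, -0.0079], "twist": [0, -0.075, 0], "jaw": 0.0854}, {"offset": [0.0112, -0.0282, -0.0079], "twist": [0, -0.074, 0], "jaw": 0.0854}, {"offset": [0, 0, 0], "twist": [0, 0, 0], "jaw": 0.0854}])

```text
time_s: 1.43
eef_pos: [0.4202, 0.2128, 0.1997]
orientation: [-179.6, 30.2, -179.9]
contact_force: [-0.2, -1.1, -1.5]
grip_width: 1.002
grip_force: 0.0
```

Request:
jog_arm(motion=[{"offset": [0.01, 0.002, -0.0165], "twist": [0, 0, 0], "jaw": 0.0854}, {"offset": [0.01, 0.001, -0.0165], "twist": [0, 0, 0], "jaw": 0.0854}, {"offset": [0.01, 0.001, -0.0165], "twist": [0, 0, 0], "jaw": 0.0854}, {"offset": [0, 0, 0], "twist": [0, 0, 0], "jaw": 0.0854}, {"offset": [0, 0, 0], "twist": [0, 0, 0], "jaw": 0.0854}])

```text
time_s: 1.85
eef_pos: [0.4508, 0.2223, 0.1521]
orientation: [-179.8, 29.9, -180.0]
contact_force: [-0.3, 0.1, 0.9]
grip_width: 1.002
grip_force: 0.0
```

```bash
cat >> h.py <<'E'
Rc=Ro.from_euler('y',-30,degrees=True).as_matrix(); C=np.array([.511,.218,.046])
def where():
    st=monitor.state(); p=st['eef_pos']; R=Ro.from_euler('xyz',st['orientation'],degrees=True).as_matrix()
    print('t',round(st['time_s'],2),'p',p.round(4),'cradle mm',(1000*Rc.T@(p-C)).round(1),'rpy',st['orientation'].round(1),'F',st['contact_force'].round(1),'w',round(st['grip_width']*85.4,1),st['grip_force'],'q',st['qpos'].round(0)); return p,R
E
python3 - <<'E'
from h import *
where()
for k,n in enumerate(('scene','top')):
    im,*V=snap(n); x0,y0=((345,75),(195,205))[k]
    b=cv2.resize(im[y0:y0+85,x0:x0+65],None,fx=6,fy=6,interpolation=cv2.INTER_CUBIC)
    a=b if k==0 else np.hstack([a,b])
cv2.imwrite('pics/d1.png',a[...,::-1])
E
```

```text
t 1.85 p [0.4508 0.2223 0.1521] cradle mm [  0.9   4.3 122. ] rpy [-179.8   29.9 -180. ] F [-0.3  0.1  0.9] w 85.5 0.0 q [-59.   5.  11. 138.  53.  27.  -4.]
```

View pics/d1.png

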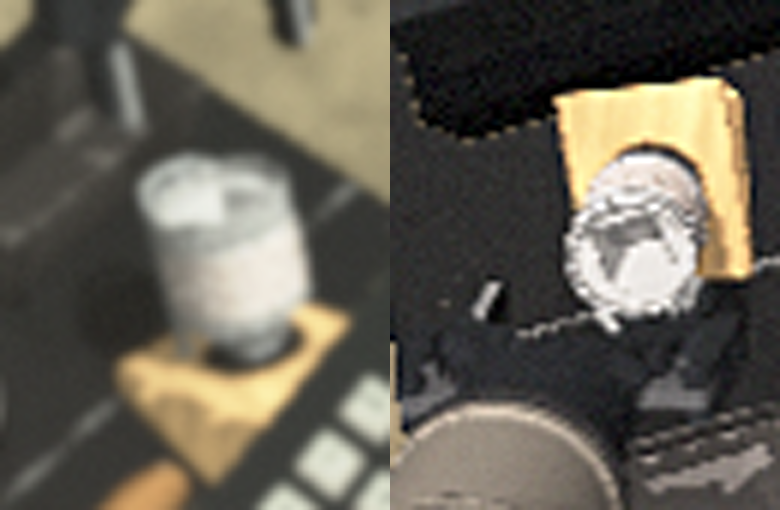

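Picture: stack untouched, with the left finger tip at top pixel about (211,255) and scene pixel about (366,95); rim centre (235.8,247) as before. I'll check this against the projected finger positions.

```bash
python3 - <<'E'
from h import *
p,R=where()
s=np.load('scene0.npz');t=np.load('top0.npz')
for v in(s,t):
  V=(v['K'],v['R'],v['t'])
  for sg in(1,-1):
    for b in (13,51): print(sg,b,proj(*V,p+R@[0,sg*.0427,-b/1000]).round(1), proj(*V,p+R@[0,sg*.057,-b/1000]).round(1))
E
```

```text
t 1.95 p [0.4508 0.223  0.1533] cradle mm [  1.5   5.  123. ] rpy [-180.   30. -180.] F [-0.3  0.9 -0.6] w 85.6 0.0 q [-59.   5.  11. 137.  53.  27.  -4.]
1 13 [[392.6  82.6]] [[396.8  80.6]]
1 51 [[390.3  68.8]] [[394.6  66.8]]
-1 13 [[366.6  94.8]] [[362.2  96.9]]
-1 51 [[363.7  81. ]] [[359.2  83.1]]
1 13 [[214.6 255. ]] [[209.5 255.1]]
1 51 [[211.4 261.2]] [[206.2 261.3]]
-1 13 [[244.9 254.2]] [[250. 254.]]
-1 51 [[242.6 260.4]] [[247.8 260.2]]
```

Request:
jog_arm(motion=[{"offset": [0.006, -0.001, -0.011], "twist": [0, 0, 0], "jaw": 0.0854}, {"offset": [0.006, -0.001, -0.011], "twist": [0, 0, 0], "jaw": 0.0854}, {"offset": [0.006, -0.001, -0.011], "twist": [0, 0, 0], "jaw": 0.0854}, {"offset": [0.006, -0.001, -0.011], "twist": [0, 0, 0], "jaw": 0.0854}, {"offset": [0.006, -0.001, -0.011], "twist": [0, 0, 0], "jaw": 0.0854}, {"offset": [0, 0, 0], "twist": [0, 0, 0], "jaw": 0.0854}, {"offset": [0, 0, 0], "twist": [0, 0, 0], "jaw": 0.0854}])

```text
time_s: 2.53
eef_pos: [0.4809, 0.218, 0.0983]
orientation: [-180.0, 30.0, -180.0]
contact_force: [0.3, 0.9, -0.6]
grip_width: 0.998
grip_force: 0.0
```

```bash
python3 -c "
from h import *
where()"
```

```text
t 2.53 p [0.4809 0.218  0.0983] cradle mm [ 0.1  0.  60.3] rpy [-180.   30. -180.] F [ 0.3  0.9 -0.6] w 85.2 0.0 q [-58.  14.  15. 138.  70.  18. -20.]
```

Close gently, stopping on the collars.

Request:
jog_arm(motion=[{"offset": [0, 0, 0], "twist": [0, 0, 0], "jaw": 0.066}, {"offset": [0, 0, 0], "twist": [0, 0, 0], "jaw": 0.064}, {"offset": [0, 0, 0], "twist": [0, 0, 0], "jaw": 0.062}, {"offset": [0, 0, 0], "twist": [0, 0, 0], "jaw": 0.058}, {"offset": [0, 0, 0], "twist": [0, 0, 0], "jaw": 0.055}, {"offset": [0, 0, 0], "twist": [0, 0, 0], "jaw": 0.055}, {"offset": [0, 0, 0], "twist": [0, 0, 0], "jaw": 0.055}], force=25)

```text
time_s: 3.12
eef_pos: [0.4811, 0.2185, 0.0982]
orientation: [179.9, 30.1, -180.0]
contact_force: [-6.6, 2.0, 11.1]
grip_width: 0.709
grip_force: 28.1
```

```bash
python3 -c "
from h import *
where()"
```

```text
t 3.12 p [0.4811 0.2185 0.0982] cradle mm [ 0.2  0.5 60.2] rpy [ 179.9   30.1 -180. ] F [-6.6  2.  11.1] w 60.5 28.122913958596712 q [-58.  14.  15. 138.  70.  18. -20.]
```

Request:
jog_arm(motion=[{"offset": [-0.003, 0, 0.0052], "twist": [0, 0, 0], "jaw": 0.055}, {"offset": [-0.003, 0, 0.0052], "twist": [0, 0, 0], "jaw": 0.055}, {"offset": [-0.003, 0, 0.0052], "twist": [0, 0, 0], "jaw": 0.055}, {"offset": [-0.003, 0, 0.0052], "twist": [0, 0, 0], "jaw": 0.055}, {"offset": [-0.003, 0, 0.0052], "twist": [0, 0, 0], "jaw": 0.055}, {"offset": [-0.003, 0, 0.0052], "twist": [0, 0, 0], "jaw": 0.055}, {"offset": [-0.003, 0, 0.0052], "twist": [0, 0, 0], "jaw": 0.055}, {"offset": [-0.003, 0, 0.0052], "twist": [0, 0, 0], "jaw": 0.055}])

```text
time_s: 3.78
eef_pos: [0.4567, 0.2177, 0.1396]
orientation: [-180.0, 30.0, -180.0]
contact_force: [-0.3, -0.3, -1.2]
grip_width: 0.711
grip_force: 28.7
```

```bash
python3 - <<'E'
from h import *
where()
for k,n in enumerate(('scene','top')):
    im,*V=snap(n); x0,y0=((345,75),(195,205))[k]
    b=cv2.resize(im[y0:y0+85,x0:x0+65],None,fx=6,fy=6,interpolation=cv2.INTER_CUBIC)
    a=b if k==0 else np.hstack([a,b])
cv2.imwrite('pics/d2.png',a[...,::-1])
E
```

```text
t 3.78 p [0.4567 0.2177 0.1396] cradle mm [ -0.3  -0.3 108.2] rpy [-180.   30. -180.] F [-0.3 -0.3 -1.2] w 60.7 28.707594145447644 q [-59.   7.  12. 138.  56.  24.  -7.]
```

View pics/d2.png

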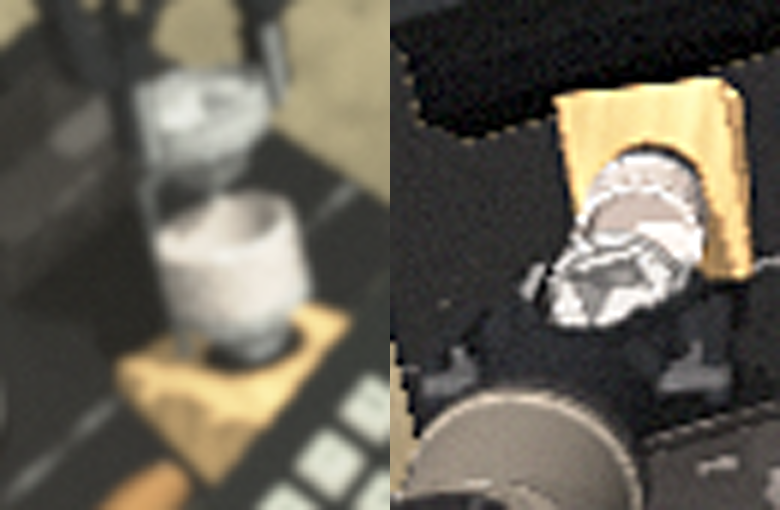

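Picture: both tins are held (scene (379,95)); the stray is still seated in the stand, empty, mouth at scene (383,112). Now to set the tins down upright at about (0.465,-0.06).

Request:
jog_arm(motion=[{"offset": [0, 0, 0.03], "twist": [0, 0, 0], "jaw": 0.055}, {"offset": [0.001, -0.031, 0], "twist": [0, 0.075, 0], "jaw": 0.055}, {"offset": [0.001, -0.031, 0], "twist": [0, 0.075, 0], "jaw": 0.055}, {"offset": [0.001, -0.031, 0], "twist": [0, 0.075, 0], "jaw": 0.055}, {"offset": [0.001, -0.031, 0], "twist": [0, 0.075, 0], "jaw": 0.055}, {"offset": [0.001, -0.031, 0], "twist": [0, 0.075, 0], "jaw": 0.055}, {"offset": [0.001, -0.031, 0], "twist": [0, 0.075, 0], "jaw": 0.055}, {"offset": [0.001, -0.031, 0], "twist": [0, 0.0736, 0], "jaw": 0.055}, {"offset": [0.001, -0.031, 0], "twist": [0, 0, 0], "jaw": 0.055}, {"offset": [0, -0.03, 0], "twist": [0, 0, 0], "jaw": 0.055}, {"offset": [0, 0, -0.03], "twist": [0, 0, 0], "jaw": 0.055}, {"offset": [0, 0, -0.03], "twist": [0, 0, 0], "jaw": 0.055}, {"offset": [0, 0, -0.03], "twist": [0, 0, 0], "jaw": 0.055}, {"offset": [0, 0, -0.03], "twist": [0, 0, 0], "jaw": 0.055}, {"offset": [0, 0, 0], "twist": [0, 0, 0], "jaw": 0.055}, {"offset": [0, 0, 0], "twist": [0, 0, 0], "jaw": 0.055}])

```text
time_s: 5.22
eef_pos: [0.463, -0.005, 0.0468]
orientation: [-178.7, 8.0, 179.9]
contact_force: [0.2, 0.3, -0.4]
grip_width: 0.712
grip_force: 28.8
```

```bash
python3 - <<'E'
from h import *
p,R=where()
print((Ro.from_euler('xyz',[180,0,180],degrees=True)*Ro.from_matrix(R).inv()).as_rotvec())
E
```

```text
t 5.22 p [ 0.463  -0.005   0.0468] cradle mm [ -41.1 -223.    24.7] rpy [-178.7    8.   179.9] F [ 0.2  0.3 -0.4] w 60.8 28.76998018240485 q [-27.  19.  21. 134. -11.  21.  92.]
[0.02348055 0.13995994 0.00292813]
```

Request:
jog_arm(motion=[{"offset": [0, -0.014, 0], "twist": [0.006, 0.035, 0.001], "jaw": 0.055}, {"offset": [0, -0.014, 0], "twist": [0.006, 0.035, 0.001], "jaw": 0.055}, {"offset": [0, -0.014, 0], "twist": [0.006, 0.035, 0.001], "jaw": 0.055}, {"offset": [0, -0.013, 0], "twist": [0.006, 0.035, 0.001], "jaw": 0.055}, {"offset": [0, 0, -0.007], "twist": [0, 0, 0], "jaw": 0.055}, {"offset": [0, 0, -0.007], "twist": [0, 0, 0], "jaw": 0.055}, {"offset": [0, 0, -0.006], "twist": [0, 0, 0], "jaw": 0.055}, {"offset": [0, 0, 0], "twist": [0, 0, 0], "jaw": 0.055}, {"offset": [0, 0, 0], "twist": [0, 0, 0], "jaw": 0.055}])

```text
time_s: 5.97
eef_pos: [0.4637, -0.0587, 0.0276]
orientation: [179.9, 0.2, -179.9]
contact_force: [0.1, -0.2, -2.1]
grip_width: 0.713
grip_force: 28.8
```

```bash
python3 - <<'E'
from h import *
p,R=where()
print((Ro.from_euler('xyz',[180,0,180],degrees=True)*Ro.from_matrix(R).inv()).as_rotvec())
E
```

```text
t 5.97 p [ 0.4637 -0.0587  0.0276] cradle mm [ -50.1 -276.7    7.7] rpy [ 179.9    0.2 -179.9] F [ 0.1 -0.2 -2.1] w 60.9 28.751845194481973 q [-15.  24.  18. 128. -15.  30. 104.]
[-0.00218638  0.00330463 -0.00258768]
```

Lower slowly to contact (expect TCP z ≈ 0.018), then look at the force.

Request:
jog_arm(motion=[{"offset": [0, 0, -0.004], "twist": [0, 0, 0], "jaw": 0.055}, {"offset": [0, 0, -0.003], "twist": [0, 0, 0], "jaw": 0.055}, {"offset": [0, 0, -0.0015], "twist": [0, 0, 0], "jaw": 0.055}, {"offset": [0, 0, -0.0012], "twist": [0, 0, 0], "jaw": 0.055}, {"offset": [0, 0, 0], "twist": [0, 0, 0], "jaw": 0.055}, {"offset": [0, 0, 0], "twist": [0, 0, 0], "jaw": 0.055}])

```text
time_s: 6.47
eef_pos: [0.4641, -0.0592, 0.0178]
orientation: [179.9, 0.2, -179.9]
contact_force: [-1.2, 1.0, 0.0]
grip_width: 0.708
grip_force: 28.9
```

Request:
jog_arm(motion=[{"offset": [0, 0, -0.0008], "twist": [0, 0, 0], "jaw": 0.055}, {"offset": [0, 0, 0], "twist": [0, 0, 0], "jaw": 0.055}])

```text
time_s: 6.63
eef_pos: [0.4644, -0.0591, 0.0174]
orientation: [179.8, 0.2, -179.9]
contact_force: [-2.0, 2.4, 12.3]
grip_width: 0.708
grip_force: 30.1
```

Request:
jog_arm(motion=[{"offset": [0, 0, -0.0005], "twist": [0, 0, 0], "jaw": 0.055}, {"offset": [0, 0, 0], "twist": [0, 0, 0], "jaw": 0.055}])

```text
time_s: 6.8
eef_pos: [0.4646, -0.0591, 0.0172]
orientation: [179.8, 0.3, -179.9]
contact_force: [-2.9, 1.2, 21.0]
grip_width: 0.709
grip_force: 31.1
```

Request:
jog_arm(motion=[{"offset": [0, 0, 0.0012], "twist": [0, 0, 0], "jaw": 0.055}, {"offset": [0, 0, 0], "twist": [0, 0, 0], "jaw": 0.064}, {"offset": [0, 0, 0], "twist": [0, 0, 0], "jaw": 0.068}, {"offset": [0, 0, 0], "twist": [0, 0, 0], "jaw": 0.075}, {"offset": [0, 0, 0], "twist": [0, 0, 0], "jaw": 0.085}, {"offset": [0, 0, 0.01], "twist": [0, 0, 0], "jaw": 0.085}, {"offset": [0, 0, 0.025], "twist": [0, 0, 0], "jaw": 0.085}, {"offset": [0, 0, 0.038], "twist": [0, 0, 0], "jaw": 0.085}, {"offset": [0, 0, 0.038], "twist": [0, 0, 0], "jaw": 0.085}, {"offset": [0, 0, 0], "twist": [0, 0, 0], "jaw": 0.085}])

```text
time_s: 7.63
eef_pos: [0.4669, -0.0598, 0.135]
orientation: [179.8, 0.7, -180.0]
contact_force: [2.8, -0.3, 1.0]
grip_width: 0.997
grip_force: 0.0
```

Request:
jog_arm(motion=[{"offset": [-0.0015, 0.0154, 0.0026], "twist": [0, -0.029, 0], "jaw": 0.085}, {"offset": [-0.0015, 0.0154, 0.0026], "twist": [0, -0.029, 0], "jaw": 0.085}, {"offset": [-0.0015, 0.0154, 0.0026], "twist": [0, -0.029, 0], "jaw": 0.085}, {"offset": [-0.0015, 0.0154, 0.0026], "twist": [0, -0.029, 0], "jaw": 0.085}, {"offset": [-0.0015, 0.0154, 0.0026], "twist": [0, -0.029, 0], "jaw": 0.085}, {"offset": [-0.0015, 0.0154, 0.0026], "twist": [0, -0.029, 0], "jaw": 0.085}, {"offset": [-0.0015, 0.0154, 0.0026], "twist": [0, -0.029, 0], "jaw": 0.085}, {"offset": [-0.0015, 0.0154, 0.0026], "twist": [0, -0.029, 0], "jaw": 0.085}, {"offset": [-0.0015, 0.0154, 0.0026], "twist": [0, -0.029, 0], "jaw": 0.085}, {"offset": [-0.0015, 0.0154, 0.0026], "twist": [0, -0.029, 0], "jaw": 0.085}, {"offset": [-0.0015, 0.0154, 0.0026], "twist": [0, -0.029, 0], "jaw": 0.085}, {"offset": [-0.0015, 0.0154, 0.0026], "twist": [0, -0.029, 0], "jaw": 0.085}, {"offset": [-0.0015, 0.0154, 0.0026], "twist": [0, -0.029, 0], "jaw": 0.085}, {"offset": [-0.0015, 0.0154, 0.0026], "twist": [0, -0.029, 0], "jaw": 0.085}, {"offset": [-0.0015, 0.0154, 0.0026], "twist": [0, -0.029, 0], "jaw": 0.085}, {"offset": [-0.0015, 0.0154, 0.0026], "twist": [0, -0.029, 0], "jaw": 0.085}, {"offset": [-0.0015, 0.0154, 0.0026], "twist": [0, -0.029, 0], "jaw": 0.085}, {"offset": [-0.0015, 0.0154, 0.0026], "twist": [0, -0.029, 0], "jaw": 0.085}, {"offset": [0, 0, 0], "twist": [0, 0, 0], "jaw": 0.085}, {"offset": [0, 0, 0], "twist": [0, 0, 0], "jaw": 0.085}])

```text
time_s: 9.3
eef_pos: [0.437, 0.2184, 0.176]
orientation: [179.9, 30.2, -179.8]
contact_force: [0.0, 0.2, -0.3]
grip_width: 0.993
grip_force: 0.0
```

```bash
python3 - <<'E'
from h import *
p,R=where()
print((Ro.from_euler('xyz',[180,30,180],degrees=True)*Ro.from_matrix(R).inv()).as_rotvec().round(3))
for n in('scene','top'):
    im,K,Rr,t=snap(n); np.savez(f'{n}1.npz',im=im,K=K,R=Rr,t=t)
s=np.load('scene1.npz')['im'];t=np.load('top1.npz')['im']
X=np.array([.4645,-.059,.041])
tt=np.load('top1.npz');V=(tt['K'],tt['R'],tt['t']);print(proj(*V,X)); ss=np.load('scene1.npz');print(proj(ss['K'],ss['R'],ss['t'],X))
u,v=proj(*V,X)[0].astype(int)
a=cv2.resize(t[v-20:v+20,u-20:u+20],(400,400),interpolation=cv2.INTER_CUBIC)
b=cv2.resize(t[205:275,320:390],(0,0),fx=400/70,fy=400/70,interpolation=cv2.INTER_CUBIC)
cv2.imwrite('pics/e1.png',np.hstack([a,b])[...,::-1]);print(u,v)
E
```

```text
t 9.3 p [0.437  0.2184 0.176 ] cradle mm [  0.9   0.4 149.6] rpy [ 179.9   30.2 -179.8] F [ 0.   0.2 -0.3] w 84.8 0.0 q [-54.   1.   4. 138.  49.  30.  -0.]
[-0.001  0.003 -0.004]
[[330.04274554 248.19185861]]
[[294.21466642 166.05957713]]
330 248
```

View pics/e1.png

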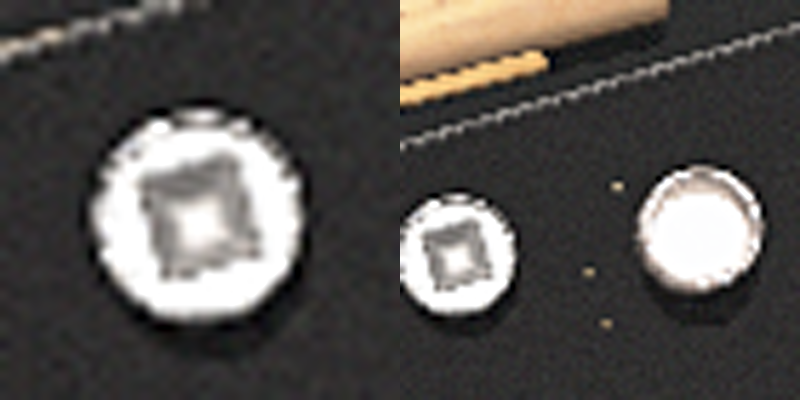

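Picture: tins stand nested upright at top pixel (329.5,249), square turned about +13°; the ramekin pair's mouth is at (372.5,245). Measure both numerically.

```bash
python3 - <<'E'
from h import *
t=np.load('top1.npz');V=(t['K'],t['R'],t['t']);g=cv2.cvtColor(t['im'],cv2.COLOR_RGB2GRAY)
G=cv2.resize(g,None,fx=4,fy=4,interpolation=cv2.INTER_CUBIC)
def px(q): return (np.array(q)+.5)/4-.5
for n,(x0,y0,x1,y1),z in(('tins',(314,234,346,264),.041),('pair',(355,228,390,262),.068),('bell',(268,242,303,277),.03)):
    for th in(90,120):
        m=(G[y0*4:y1*4,x0*4:x1*4]>th).astype('uint8');c=max(cv2.findContours(m,0,2)[0],key=cv2.contourArea)
        h=cv2.convexHull(c); e=cv2.fitEllipse(h);cc=px(np.array(e[0])+[x0*4,y0*4])
        print(n,th,cc.round(2),np.array(e[1])/4,plane(*V,cc,z).round(4))
x0,y0,x1,y1=320,238,340,259
for th in(120,140,160,180,200):
    m=(G[y0*4:y1*4,x0*4:x1*4]<th).astype('uint8')
    m2=cv2.morphologyEx(m,cv2.MORPH_CLOSE,np.ones((7,7)))
    for c in cv2.findContours(m2,0,2)[0]:
        if cv2.contourArea(c)>400: print(th,cv2.contourArea(c)/16,cv2.minAreaRect(c))
E
```

```text
tins 90 [329.3  249.08] [21.25604248 21.3781929 ] [ 0.4618 -0.0566  0.041 ]
tins 120 [329.3  249.08] [20.89447975 20.97499847] [ 0.4618 -0.0566  0.041 ]
pair 90 [372.   244.63] [21.84634399 22.62630081] [ 0.4697 -0.1858  0.068 ]
pair 120 [372.03 244.56] [21.55401421 22.03121567] [ 0.4699 -0.1859  0.068 ]
bell 90 [284.78 258.77] [22.93777847 23.4100647 ] [0.4365 0.0819 0.03  ]
bell 120 [284.76 258.71] [22.40228271 22.93642807] [0.4367 0.082  0.03  ]
120 62.59375 ((39.5, 20.0), (40.0, 79.0), 90.0)
140 27.9375 ((38.949554443359375, 46.82976531982422), (40.837703704833984, 39.34624099731445), 73.49563598632812)
140 68.03125 ((39.5, 21.5), (43.0, 79.0), 90.0)
160 58.09375 ((39.110809326171875, 46.735137939453125), (42.642452239990234, 41.24554443359375), 72.89727020263672)
160 89.59375 ((39.5, 41.49999237060547), (82.99998474121094, 78.99998474121094), 90.0)
180 103.78125 ((39.349056243896484, 46.97169494628906), (44.367454528808594, 42.71913146972656), 74.05460357666016)
180 96.9375 ((39.5, 41.49999237060547), (82.99998474121094, 78.99998474121094), 90.0)
200 215.03125 ((39.5, 41.49999237060547), (82.99998474121094, 78.99998474121094), 90.0)
```

Request:
jog_arm(motion=[{"offset": [0.0015, -0.0154, -0.001], "twist": [0, 0.029, 0], "jaw": 0.085}, {"offset": [0.0015, -0.0154, -0.001], "twist": [0, 0.029, 0], "jaw": 0.085}, {"offset": [0.0015, -0.0154, -0.001], "twist": [0, 0.029, 0], "jaw": 0.085}, {"offset": [0.0015, -0.0154, -0.001], "twist": [0, 0.029, 0], "jaw": 0.085}, {"offset": [0.0015, -0.0154, -0.001], "twist": [0, 0.029, 0], "jaw": 0.085}, {"offset": [0.0015, -0.0154, -0.001], "twist": [0, 0.029, 0], "jaw": 0.085}, {"offset": [0.0015, -0.0154, -0.001], "twist": [0, 0.029, 0], "jaw": 0.085}, {"offset": [0.0015, -0.0154, -0.001], "twist": [0, 0.029, 0], "jaw": 0.085}, {"offset": [0.0015, -0.0154, -0.001], "twist": [0, 0.029, 0], "jaw": 0.085}, {"offset": [0.0015, -0.0154, -0.001], "twist": [0, 0.029, 0], "jaw": 0.085}, {"offset": [0.0015, -0.0154, -0.001], "twist": [0, 0.029, 0], "jaw": 0.085}, {"offset": [0.0015, -0.0154, -0.001], "twist": [0, 0.029, 0], "jaw": 0.085}, {"offset": [0.0015, -0.0154, -0.001], "twist": [0, 0.029, 0], "jaw": 0.085}, {"offset": [0.0015, -0.0154, -0.001], "twist": [0, 0.029, 0], "jaw": 0.085}, {"offset": [0.0015, -0.0154, -0.001], "twist": [0, 0.029, 0], "jaw": 0.085}, {"offset": [0.0015, -0.0154, -0.001], "twist": [0, 0.029, 0], "jaw": 0.085}, {"offset": [0.0015, -0.0154, -0.001], "twist": [0, 0.029, 0], "jaw": 0.085}, {"offset": [0.0015, -0.0154, -0.001], "twist": [0, 0.029, 0], "jaw": 0.085}, {"offset": [0.0015, -0.0154, 0], "twist": [0, 0, 0], "jaw": 0.085}, {"offset": [0.0015, -0.0154, 0], "twist": [0, 0, 0], "jaw": 0.085}])

```text
time_s: 11.07
eef_pos: [0.4671, -0.0918, 0.1576]
orientation: [179.9, 0.2, -180.0]
contact_force: [-0.3, 0.7, 0.8]
grip_width: 0.996
grip_force: 0.0
```

Request:
jog_arm(motion=[{"offset": [0.001, -0.02, 0], "twist": [0, 0, 0], "jaw": 0.085}, {"offset": [0.001, -0.02, 0], "twist": [0, 0, 0], "jaw": 0.085}, {"offset": [0, -0.02, 0], "twist": [0, 0, 0], "jaw": 0.085}, {"offset": [0, -0.02, 0], "twist": [0, 0, 0], "jaw": 0.085}, {"offset": [0, -0.02, 0], "twist": [0, 0, 0], "jaw": 0.085}, {"offset": [0, 0, 0], "twist": [0, 0, 0], "jaw": 0.085}, {"offset": [0, 0, 0], "twist": [0, 0, 0], "jaw": 0.085}])

```text
time_s: 11.65
eef_pos: [0.4685, -0.1917, 0.1577]
orientation: [179.9, 0.2, 179.9]
contact_force: [0.9, 1.0, -0.4]
grip_width: 0.994
grip_force: 0.0
```

```bash
python3 - <<'E'
from h import *
p,R=where()
print((Ro.from_euler('xyz',[180,0,180],degrees=True)*Ro.from_matrix(R).inv()).as_rotvec().round(3))
E
```

```text
t 11.65 p [ 0.4685 -0.1917  0.1577] cradle mm [  19.1 -409.7  118. ] rpy [179.9   0.2 179.9] F [ 0.9  1.  -0.4] w 84.9 0.0 q [-12.  15.  31. 119. -11.  48. 116.]
[-0.002  0.004  0.002]
```

Request:
jog_arm(motion=[{"offset": [0.0045, 0.0015, -0.03], "twist": [0, 0, 0], "jaw": 0.085}, {"offset": [0, 0, -0.035], "twist": [0, 0, 0], "jaw": 0.085}, {"offset": [0, 0, -0.03], "twist": [0, 0, 0], "jaw": 0.085}, {"offset": [0, 0, -0.022], "twist": [0, 0, 0], "jaw": 0.085}, {"offset": [0, 0, 0], "twist": [0, 0, 0], "jaw": 0.072}, {"offset": [0, 0, 0], "twist": [0, 0, 0], "jaw": 0.068}, {"offset": [0, 0, 0], "twist": [0, 0, 0], "jaw": 0.065}, {"offset": [0, 0, 0], "twist": [0, 0, 0], "jaw": 0.062}, {"offset": [0, 0, 0], "twist": [0, 0, 0], "jaw": 0.06}, {"offset": [0, 0, 0], "twist": [0, 0, 0], "jaw": 0.059}, {"offset": [0, 0, 0], "twist": [0, 0, 0], "jaw": 0.059}], force=20)

```text
time_s: 12.57
eef_pos: [0.4746, -0.1887, 0.0419]
orientation: [179.9, 0.4, -179.9]
contact_force: [-2.1, 2.0, 12.5]
grip_width: 0.71
grip_force: 22.8
```

Request:
jog_arm(motion=[{"offset": [0, 0, 0], "twist": [0, 0, 0], "jaw": 0.07}, {"offset": [0, 0, 0], "twist": [0, 0, 0], "jaw": 0.08}, {"offset": [0, 0, 0], "twist": [0, 0, 0], "jaw": 0.085}, {"offset": [0, 0, 0], "twist": [0, 0, 0], "jaw": 0.085}, {"offset": [0, 0, 0], "twist": [0, 0, -0.12], "jaw": 0.085}, {"offset": [0, 0, 0], "twist": [0, 0, -0.12], "jaw": 0.085}, {"offset": [0, 0, 0], "twist": [0, 0, -0.12], "jaw": 0.085}, {"offset": [0, 0, 0], "twist": [0, 0, -0.12], "jaw": 0.085}, {"offset": [0, 0, 0], "twist": [0, 0, -0.12], "jaw": 0.085}, {"offset": [0, 0, 0], "twist": [0, 0, -0.12], "jaw": 0.085}, {"offset": [0, 0, 0], "twist": [0, 0, -0.12], "jaw": 0.085}, {"offset": [0, 0, 0], "twist": [0, 0, -0.12], "jaw": 0.085}, {"offset": [0, 0, 0], "twist": [0, 0, -0.12], "jaw": 0.085}, {"offset": [0, 0, 0], "twist": [0, 0, -0.12], "jaw": 0.085}, {"offset": [0, 0, 0], "twist": [0, 0, -0.12], "jaw": 0.085}, {"offset": [0, 0, 0], "twist": [0, 0, -0.12], "jaw": 0.085}, {"offset": [0, 0, 0], "twist": [0, 0, -0.12], "jaw": 0.085}, {"offset": [0, 0, 0], "twist": [0, 0, 0], "jaw": 0.085}])

```text
time_s: 14.07
eef_pos: [0.4736, -0.1884, 0.0404]
orientation: [179.9, 0.2, 90.4]
contact_force: [-0.5, -0.4, -0.3]
grip_width: 1.001
grip_force: 0.0
```

```bash
python3 - <<'E'
from h import *
where()
E
```

```text
t 14.07 p [ 0.4736 -0.1884  0.0404] cradle mm [ -35.2 -406.4   13.8] rpy [179.9   0.2  90.4] F [-0.5 -0.4 -0.3] w 85.5 0.0 q [-24.  34.  49. 124. -41.  40.  54.]
```

Close along x, open, and rise.

Request:
jog_arm(motion=[{"offset": [0, 0, 0], "twist": [0, 0, 0], "jaw": 0.072}, {"offset": [0, 0, 0], "twist": [0, 0, 0], "jaw": 0.068}, {"offset": [0, 0, 0], "twist": [0, 0, 0], "jaw": 0.065}, {"offset": [0, 0, 0], "twist": [0, 0, 0], "jaw": 0.062}, {"offset": [0, 0, 0], "twist": [0, 0, 0], "jaw": 0.06}, {"offset": [0, 0, 0], "twist": [0, 0, 0], "jaw": 0.059}, {"offset": [0, 0, 0], "twist": [0, 0, 0], "jaw": 0.059}], force=20)

```text
time_s: 14.65
eef_pos: [0.4734, -0.1887, 0.0407]
orientation: [179.9, 0.2, 90.7]
contact_force: [-3.6, 0.1, 5.9]
grip_width: 0.709
grip_force: 21.2
```

Request:
jog_arm(motion=[{"offset": [0, 0, 0], "twist": [0, 0, 0], "jaw": 0.066}, {"offset": [0, 0, 0], "twist": [0, 0, 0], "jaw": 0.075}, {"offset": [0, 0, 0], "twist": [0, 0, 0], "jaw": 0.085}, {"offset": [0, 0, 0], "twist": [0, 0, 0], "jaw": 0.085}, {"offset": [0, 0, 0.03], "twist": [0, 0, 0], "jaw": 0.085}, {"offset": [0, 0, 0.04], "twist": [0, 0, 0], "jaw": 0.085}, {"offset": [0, 0, 0.04], "twist": [0, 0, 0], "jaw": 0.085}, {"offset": [0, 0.02, 0], "twist": [0, 0, 0.1], "jaw": 0.085}, {"offset": [0, 0.02, 0], "twist": [0, 0, 0.1], "jaw": 0.085}, {"offset": [0, 0.02, 0], "twist": [0, 0, 0.1], "jaw": 0.085}, {"offset": [0, 0.02, 0], "twist": [0, 0, 0.1], "jaw": 0.085}, {"offset": [0, 0.02, 0], "twist": [0, 0, 0.1], "jaw": 0.085}, {"offset": [0, 0.02, 0], "twist": [0, 0, 0.1], "jaw": 0.085}, {"offset": [0, 0.02, 0], "twist": [0, 0, 0.1], "jaw": 0.085}, {"offset": [0, 0.02, 0], "twist": [0, 0, 0.1], "jaw": 0.085}, {"offset": [0, 0.02, 0], "twist": [0, 0, 0.1], "jaw": 0.085}, {"offset": [0, 0.02, 0], "twist": [0, 0, 0.1], "jaw": 0.085}, {"offset": [0, 0.02, 0], "twist": [0, 0, 0.1], "jaw": 0.085}, {"offset": [0, 0.02, 0], "twist": [0, 0, 0.1], "jaw": 0.085}, {"offset": [0, 0.02, 0], "twist": [0, 0, 0.1], "jaw": 0.085}])

```text
time_s: 16.32
eef_pos: [0.4735, 0.0725, 0.1507]
orientation: [179.8, 0.2, 165.5]
contact_force: [0.8, 0.1, -0.2]
grip_width: 0.998
grip_force: 0.0
```

```bash
python3 - <<'E'
from h import *
p,R=where()
print((Ro.from_euler('xyz',[180,0,180],degrees=True)*Ro.from_matrix(R).inv()).as_rotvec().round(3))
im,*V=snap('top');g=cv2.cvtColor(im,cv2.COLOR_RGB2GRAY);G=cv2.resize(g,None,fx=4,fy=4,interpolation=cv2.INTER_CUBIC)
x0,y0,x1,y1=355,228,390,262
m=(G[y0*4:y1*4,x0*4:x1*4]>90).astype('uint8');c=max(cv2.findContours(m,0,2)[0],key=cv2.contourArea)
e=cv2.fitEllipse(cv2.convexHull(c));print('pair px',(np.array(e[0])+[x0*4,y0*4]+.5)/4-.5)
th=np.linspace(0,2*np.pi,200)
for X in ([.474,-.1885],):
    P=np.vstack([proj(*V,np.c_[X[0]+.0305*np.cos(th),X[1]+.0305*np.sin(th),0*th+z]) for z in(.004,.068)]).astype(np.float32)
    print('pred',cv2.fitEllipse(cv2.convexHull(P))[0])
# stray in stand, mouth (top1)
t=np.load('top1.npz')
Cc=C
P=np.vstack([proj(*V,(np.c_[.0305*np.cos(th),.0305*np.sin(th),0*th+z]@Rc.T+C)) for z in(.0655,)]);print('stray rim pred',P.min(0),P.max(0))
g=cv2.cvtColor(t['im'],cv2.COLOR_RGB2GRAY); cv2.imwrite('pics/f1.png',cv2.resize(t['im'][215:270,210:265],(550,550),interpolation=cv2.INTER_CUBIC)[...,::-1])
E
```

```text
t 16.32 p [0.4735 0.0725 0.1507] cradle mm [  19.9 -145.5  109.4] rpy [179.8   0.2 165.5] F [ 0.8  0.1 -0.2] w 85.2 0.0 q [-55.  15.  45. 123. -14.  47.  74.]
[-0.002  0.004  0.254]
pair px [371.72273445 244.02545929]
pred (372.1144104003906, 243.93923950195312)
stray rim pred [225.92213811 234.89451171] [246.56030758 253.69100051]
```

View pics/f1.png

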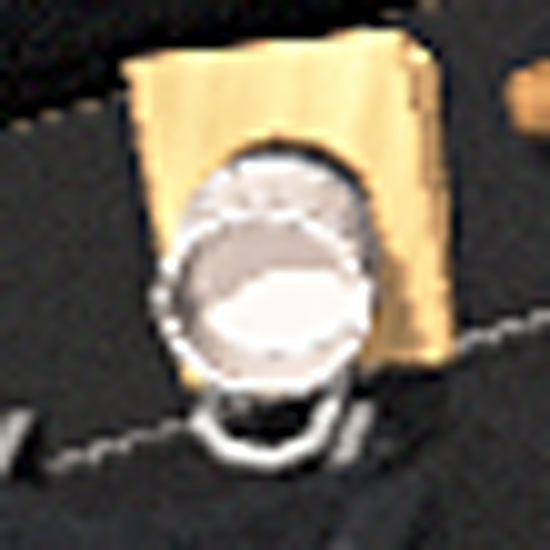

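Picture: the stray's mouth is at top (235.8,244.7), about 1 mm toward the wire from my model, and the wire arch is at (236.5,261). The ramekin pair is now centred at (0.4735,-0.1886). Going for the stray.

Request:
jog_arm(motion=[{"offset": [-0.0032, 0.0121, 0.0021], "twist": [0, 0, 0.085], "jaw": 0.085}, {"offset": [-0.0032, 0.0121, 0.0021], "twist": [0, 0, 0.085], "jaw": 0.085}, {"offset": [-0.0032, 0.0121, 0.0021], "twist": [0, 0, 0.084], "jaw": 0.085}, {"offset": [-0.0032, 0.0121, 0.0021], "twist": [0, -0.0582, 0], "jaw": 0.085}, {"offset": [-0.0032, 0.0121, 0.0021], "twist": [0, -0.0582, 0], "jaw": 0.085}, {"offset": [-0.0032, 0.0121, 0.0021], "twist": [0, -0.0582, 0], "jaw": 0.085}, {"offset": [-0.0032, 0.0121, 0.0021], "twist": [0, -0.0582, 0], "jaw": 0.085}, {"offset": [-0.0032, 0.0121, 0.0021], "twist": [0, -0.0582, 0], "jaw": 0.085}, {"offset": [-0.0032, 0.0121, 0.0021], "twist": [0, -0.0582, 0], "jaw": 0.085}, {"offset": [-0.0032, 0.0121, 0.0021], "twist": [0, -0.0582, 0], "jaw": 0.085}, {"offset": [-0.0032, 0.0121, 0.0021], "twist": [0, -0.0582, 0], "jaw": 0.085}, {"offset": [-0.0032, 0.0121, 0.0021], "twist": [0, -0.0582, 0], "jaw": 0.085}, {"offset": [0, 0, 0], "twist": [0, 0, 0], "jaw": 0.085}, {"offset": [0, 0, 0], "twist": [0, 0, 0], "jaw": 0.085}])

```text
time_s: 17.53
eef_pos: [0.4361, 0.2099, 0.1741]
orientation: [180.0, 28.4, 179.8]
contact_force: [0.8, 0.0, -0.4]
grip_width: 0.991
grip_force: 0.0
```

```bash
python3 - <<'E'
from h import *
p,R=where()
print((Ro.from_euler('xyz',[180,30,180],degrees=True)*Ro.from_matrix(R).inv()).as_rotvec().round(3))
E
```

```text
t 17.53 p [0.4361 0.2099 0.1741] cradle mm [ -0.8  -8.1 148.4] rpy [180.   28.4 179.8] F [ 0.8  0.  -0.4] w 84.6 0.0 q [-83.  -1.  36. 139.  46.  30.   5.]
[-0.    -0.027  0.003]
```

Request:
jog_arm(motion=[{"offset": [0, 0.0038, 0], "twist": [0, -0.0135, 0], "jaw": 0.085}, {"offset": [0, 0.0038, 0], "twist": [0, -0.0135, 0.003], "jaw": 0.085}, {"offset": [0.0092, 0, -0.0161], "twist": [0, 0, 0], "jaw": 0.085}, {"offset": [0.0092, 0, -0.0161], "twist": [0, 0, 0], "jaw": 0.085}, {"offset": [0, 0, 0], "twist": [0, 0, 0], "jaw": 0.085}, {"offset": [0, 0, 0], "twist": [0, 0, 0], "jaw": 0.085}])

```text
time_s: 18.03
eef_pos: [0.4556, 0.2155, 0.1418]
orientation: [-179.8, 30.0, 179.9]
contact_force: [-0.2, -0.5, -1.0]
grip_width: 1.002
grip_force: 0.0
```

```bash
python3 - <<'E'
from h import *
p,R=where()
print((Ro.from_euler('xyz',[180,30,180],degrees=True)*Ro.from_matrix(R).inv()).as_rotvec().round(3))
E
```

```text
t 18.03 p [0.4556 0.2155 0.1418] cradle mm [-1.000e-01 -2.500e+00  1.107e+02] rpy [-179.8   30.   179.9] F [-0.2 -0.5 -1. ] w 85.5 0.0 q [-82.   7.  37. 139.  52.  22.  -2.]
[ 0.003 -0.     0.004]
```

Request:
jog_arm(motion=[{"offset": [0.0089, 0.0005, -0.0161], "twist": [0, 0, 0], "jaw": 0.085}, {"offset": [0.0089, 0.0005, -0.0161], "twist": [0, 0, 0], "jaw": 0.085}, {"offset": [0.0089, 0.0005, -0.0161], "twist": [0, 0, 0], "jaw": 0.085}, {"offset": [0.0089, 0.0005, -0.0161], "twist": [0, 0, 0], "jaw": 0.085}, {"offset": [0, 0, 0], "twist": [0, 0, 0], "jaw": 0.085}, {"offset": [0, 0, 0], "twist": [0, 0, 0], "jaw": 0.085}])

```text
time_s: 18.53
eef_pos: [0.4889, 0.2178, 0.0834]
orientation: [-179.9, 30.1, 179.8]
contact_force: [0.3, -1.0, 0.6]
grip_width: 0.999
grip_force: 0.0
```

```bash
python3 - <<'E'
from h import *
p,R=where()
E
```

```text
t 18.53 p [0.4889 0.2178 0.0834] cradle mm [-0.4 -0.2 43.4] rpy [-179.9   30.1  179.8] F [ 0.3 -1.   0.6] w 85.3 0.0 q [-74.  19.  35. 138.  71.  10. -22.]
```

Request:
jog_arm(motion=[{"offset": [0, 0, 0], "twist": [0, 0, 0], "jaw": 0.07}, {"offset": [0, 0, 0], "twist": [0, 0, 0], "jaw": 0.066}, {"offset": [0, 0, 0], "twist": [0, 0, 0], "jaw": 0.062}, {"offset": [0, 0, 0], "twist": [0, 0, 0], "jaw": 0.059}, {"offset": [0, 0, 0], "twist": [0, 0, 0], "jaw": 0.055}, {"offset": [0, 0, 0], "twist": [0, 0, 0], "jaw": 0.055}, {"offset": [0, 0, 0], "twist": [0, 0, 0], "jaw": 0.055}], force=30)

```text
time_s: 19.12
eef_pos: [0.4883, 0.2192, 0.0836]
orientation: [180.0, 30.1, 179.9]
contact_force: [-12.2, -2.1, 21.3]
grip_width: 0.714
grip_force: 27.8
```

```bash
python3 - <<'E'
from h import *
p,R=where()
E
```

```text
t 19.12 p [0.4883 0.2192 0.0836] cradle mm [-0.9  1.2 43.9] rpy [180.   30.1 179.9] F [-12.2  -2.1  21.3] w 61.0 27.797220008257156 q [-74.  19.  35. 138.  72.  10. -23.]
```

Request:
jog_arm(motion=[{"offset": [-0.0025, 0, 0.0043], "twist": [0, 0, 0], "jaw": 0.055}, {"offset": [-0.0025, 0, 0.0043], "twist": [0, 0, 0], "jaw": 0.055}, {"offset": [-0.003, 0, 0.0052], "twist": [0, 0, 0], "jaw": 0.055}, {"offset": [-0.004, 0, 0.0069], "twist": [0, 0, 0], "jaw": 0.055}, {"offset": [-0.004, 0, 0.0069], "twist": [0, 0, 0], "jaw": 0.055}, {"offset": [-0.005, 0, 0.0087], "twist": [0, 0, 0], "jaw": 0.055}, {"offset": [-0.005, 0, 0.0087], "twist": [0, 0, 0], "jaw": 0.055}, {"offset": [-0.005, 0, 0.0087], "twist": [0, 0, 0], "jaw": 0.055}, {"offset": [-0.005, 0, 0.0087], "twist": [0, 0, 0], "jaw": 0.055}, {"offset": [0, 0, 0.02], "twist": [0, 0, 0], "jaw": 0.055}, {"offset": [0, 0, 0], "twist": [0, 0, 0], "jaw": 0.055}])

```text
time_s: 20.03
eef_pos: [0.4524, 0.2197, 0.1677]
orientation: [179.8, 30.1, 179.9]
contact_force: [0.7, 0.9, -0.8]
grip_width: 0.708
grip_force: 34.2
```

```bash
python3 - <<'E'
from h import *
p,R=where()
E
```

```text
t 20.03 p [0.4524 0.2197 0.1677] cradle mm [ 10.1   1.7 134.7] rpy [179.8  30.1 179.9] F [ 0.7  0.9 -0.8] w 60.4 34.154692608790356 q [-73.   3.  26. 138.  49.  27.   0.]
```

Request:
jog_arm(motion=[{"offset": [0.0008, -0.0154, -0.0005], "twist": [0, 0.0262, 0], "jaw": 0.055}, {"offset": [0.0008, -0.0154, -0.0005], "twist": [0, 0.0262, 0], "jaw": 0.055}, {"offset": [0.0008, -0.0154, -0.0005], "twist": [0, 0.0262, 0], "jaw": 0.055}, {"offset": [0.0008, -0.0154, -0.0005], "twist": [0, 0.0262, 0], "jaw": 0.055}, {"offset": [0.0008, -0.0154, -0.0005], "twist": [0, 0.0262, 0], "jaw": 0.055}, {"offset": [0.0008, -0.0154, -0.0005], "twist": [0, 0.0262, 0], "jaw": 0.055}, {"offset": [0.0008, -0.0154, -0.0005], "twist": [0, 0.0262, 0], "jaw": 0.055}, {"offset": [0.0008, -0.0154, -0.0005], "twist": [0, 0.0262, 0], "jaw": 0.055}, {"offset": [0.0008, -0.0154, -0.0005], "twist": [0, 0.0262, 0], "jaw": 0.055}, {"offset": [0.0008, -0.0154, -0.0005], "twist": [0, 0.0262, 0], "jaw": 0.055}, {"offset": [0.0008, -0.0154, -0.0005], "twist": [0, 0.0262, 0], "jaw": 0.055}, {"offset": [0.0008, -0.0154, -0.0005], "twist": [0, 0.0262, 0], "jaw": 0.055}, {"offset": [0.0008, -0.0154, -0.0005], "twist": [0, 0.0262, 0], "jaw": 0.055}, {"offset": [0.0008, -0.0154, -0.0005], "twist": [0, 0.0262, 0], "jaw": 0.055}, {"offset": [0.0008, -0.0154, -0.0005], "twist": [0, 0.0262, 0], "jaw": 0.055}, {"offset": [0.0008, -0.0154, -0.0005], "twist": [0, 0.0262, 0], "jaw": 0.055}, {"offset": [0.0008, -0.0154, -0.0005], "twist": [0, 0.0262, 0], "jaw": 0.055}, {"offset": [0.0008, -0.0154, -0.0005], "twist": [0, 0.0262, 0], "jaw": 0.055}, {"offset": [0.0008, -0.0154, -0.0005], "twist": [0, 0.0262, 0], "jaw": 0.055}, {"offset": [0.0008, -0.0154, -0.0005], "twist": [0, 0.0262, 0], "jaw": 0.055}])

```text
time_s: 21.7
eef_pos: [0.4684, -0.0896, 0.1551]
orientation: [-180.0, 0.0, 180.0]
contact_force: [-0.7, -0.0, -0.9]
grip_width: 0.706
grip_force: 34.1
```

Request:
jog_arm(motion=[{"offset": [0.001, -0.0166, 0], "twist": [0, 0, 0], "jaw": 0.055}, {"offset": [0.001, -0.0166, 0], "twist": [0, 0, 0], "jaw": 0.055}, {"offset": [0.001, -0.0166, 0], "twist": [0, 0, 0], "jaw": 0.055}, {"offset": [0.001, -0.0166, 0], "twist": [0, 0, 0], "jaw": 0.055}, {"offset": [0.001, -0.0166, 0], "twist": [0, 0, 0], "jaw": 0.055}, {"offset": [0.001, -0.0166, 0], "twist": [0, 0, 0], "jaw": 0.055}, {"offset": [0, 0, 0], "twist": [0, 0, 0], "jaw": 0.055}, {"offset": [0, 0, 0], "twist": [0, 0, 0], "jaw": 0.055}])

```text
time_s: 22.37
eef_pos: [0.4743, -0.1893, 0.155]
orientation: [-179.9, 0.1, 179.9]
contact_force: [-0.2, -0.0, -1.6]
grip_width: 0.708
grip_force: 34.2
```

```bash
python3 - <<'E'
from h import *
p,R=where()
print((Ro.from_euler('xyz',[180,0,180],degrees=True)*Ro.from_matrix(R).inv()).as_rotvec().round(3))
im,*V=snap('top'); np.savez('top2.npz',im=im)
# bottom tin in stand
t=np.load('top1.npz')
cv2.imwrite('pics/g1.png',np.hstack([cv2.resize(im[212:262,213:263],(400,400),interpolation=cv2.INTER_CUBIC),cv2.resize(im[220:270,350:400],(400,400),interpolation=cv2.INTER_CUBIC)])[...,::-1])
Q=C+(np.array([[0,0,33.5]])/1000)@Rc.T; print('collar centre px',proj(*V,Q))
E
```

```text
t 22.37 p [ 0.4743 -0.1893  0.155 ] cradle mm [  22.7 -407.3  112.8] rpy [-1.799e+02  1.000e-01  1.799e+02] F [-0.2 -0.  -1.6] w 60.5 34.15534667434258 q [-23.  18.  45. 119. -17.  49. 122.]
[0.002 0.002 0.002]
collar centre px [[238.21344214 239.87957096]]
```

View pics/g1.png

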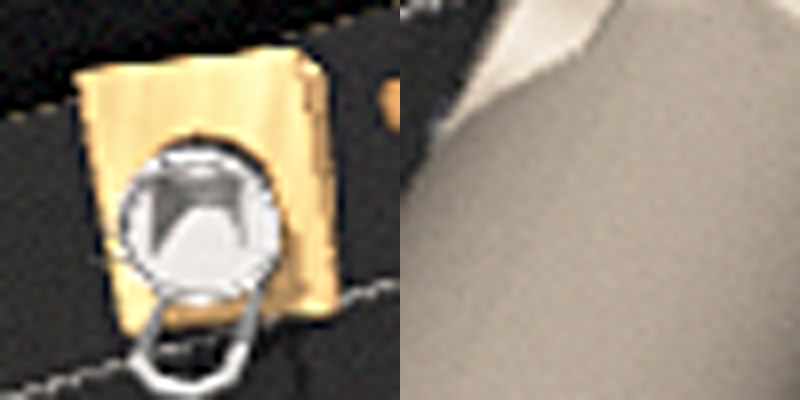

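Picture: the bottom tin is seated alone in the stand at top (238,240), its well square turned only a few degrees. Lowering the stray towards the pair. I'm at 11 pictures against the limit of 10, so no more viewing; I'll only measure with code from here.

Request:
jog_arm(motion=[{"offset": [-0.0002, 0.0007, -0.02], "twist": [0, 0, 0], "jaw": 0.055}, {"offset": [0, 0, -0.02], "twist": [0, 0, 0], "jaw": 0.055}, {"offset": [0, 0, -0.015], "twist": [0, 0, 0], "jaw": 0.055}, {"offset": [0, 0, -0.01], "twist": [0, 0, 0], "jaw": 0.055}, {"offset": [0, 0, -0.004], "twist": [0, 0, 0], "jaw": 0.055}, {"offset": [0, 0, 0], "twist": [0, 0, 0], "jaw": 0.055}, {"offset": [0, 0, 0], "twist": [0, 0, 0], "jaw": 0.055}])

```text
time_s: 23.0
eef_pos: [0.4745, -0.1881, 0.0865]
orientation: [-179.9, 0.1, 179.9]
contact_force: [0.2, -0.0, -0.6]
grip_width: 0.709
grip_force: 34.1
```

```bash
python3 - <<'E'
from h import *
where()
im=np.load('top2.npz')['im']; t=np.load('top1.npz');V=(t['K'],t['R'],t['t'])
g=cv2.cvtColor(im,cv2.COLOR_RGB2GRAY);G=cv2.resize(g,None,fx=8,fy=8,interpolation=cv2.INTER_CUBIC)
# rectify the cradle plane at collar top z=33.5 to a metric view: 10 px/mm
o=np.array([0,0,.0335]);s=.025
cr=np.array([[s,s,0],[s,-s,0],[-s,-s,0],[-s,s,0]])+o
P=(proj(*V,C+cr@Rc.T)+[-.4,0]).astype(np.float32)
H=cv2.getPerspectiveTransform(P,np.array([[0,0],[400,0],[400,400],[0,400]],np.float32))
W=cv2.warpPerspective(g,H,(400,400),flags=cv2.INTER_CUBIC); np.save('W.npy',W)
for th in(130,150,170,190):
    m=((W<th)*255).astype('uint8');mm=np.zeros_like(m);cv2.circle(mm,(200,200),185,255,-1);m&=mm
    for c in cv2.findContours(cv2.morphologyEx(m,cv2.MORPH_OPEN,np.ones((9,9))),0,2)[0]:
        if cv2.contourArea(c)>3000: print(th,cv2.contourArea(c),cv2.minAreaRect(c),cv2.boundingRect(c))
for r in range(40,400,24): print(' '.join('%3d'%W[r:r+24,c:c+16].mean() for c in range(24,380,16)))
E
```

```text
t 23.0 p [ 0.4745 -0.1881  0.0865] cradle mm [ -11.3 -406.1   53.3] rpy [-1.799e+02  1.000e-01  1.799e+02] F [ 0.2 -0.  -0.6] w 60.5 34.109398800646886 q [-18.  25.  40. 122. -24.  41. 128.]
130 4268.0 ((284.1593933105469, 87.11408996582031), (65.27230834960938, 94.9400405883789), 13.348727226257324) (258, 39, 65, 100)
130 15817.0 ((90.44448852539062, 135.55764770507812), (121.89419555664062, 231.062744140625), 43.91907501220703) (48, 36, 144, 222)
150 29909.0 ((169.09268188476562, 121.63446044921875), (201.36965942382812, 334.8078308105469), 69.76472473144531) (44, 27, 284, 245)
170 35533.0 ((170.01341247558594, 127.09620666503906), (212.63787841796875, 341.5984191894531), 71.16625213623047) (39, 22, 293, 258)
190 40460.5 ((185.6732940673828, 157.62869262695312), (291.30560302734375, 275.0380554199219), 3.388556957244873) (34, 19, 303, 269)
134 135 122 100  84  93 115 131 139 144 148 148 146 143 135 124 118 114 130 167 205 207 165
164 167 136 106  94  95  99 104 113 123 130 129 131 137 134 126 119 109 129 178 226 229 182
223 207 140 103 103 104 102 101 108 121 136 147 151 147 142 13
[... 433 characters left out ...]
 234 232 233 235 234 237 241 230 207 187 208 237 233 236
204 134 119 168 218 244 239 235 233 233 231 231 233 231 233 239 233 210 187 210 237 233 239
196 148 168 223 243 243 234 233 233 233 233 233 233 231 232 234 229 214 203 219 232 230 237
214 198 216 240 240 236 233 234 234 234 235 235 234 234 235 234 232 230 230 232 232 228 222
243 239 238 237 236 233 233 234 235 235 234 234 234 234 235 234 232 234 239 242 239 226 201
216 239 243 240 236 234 234 234 233 231 231 231 232 233 233 233 236 241 241 230 210 192 180
178 220 235 236 232 235 235 235 236 234 232 233 235 235 234 235 238 238 233 224 218 173 113
194 183 196 207 215 221 230 236 234 233 234 235 240 244 245 225 212 231 251 237 160 102  98
```

Request:
jog_arm(motion=[{"offset": [-0.0003, -0.0004, -0.003], "twist": [0, 0, 0], "jaw": 0.055}, {"offset": [0, 0, -0.001], "twist": [0, 0, 0], "jaw": 0.055}, {"offset": [0, 0, -0.001], "twist": [0, 0, 0], "jaw": 0.055}, {"offset": [0, 0, 0], "twist": [0, 0, 0], "jaw": 0.055}])

```text
time_s: 23.33
eef_pos: [0.474, -0.1886, 0.0812]
orientation: [-179.9, 0.1, 179.9]
contact_force: [-0.1, -1.2, -1.3]
grip_width: 0.708
grip_force: 34.1
```

```bash
python3 - <<'E'
from h import *
where()
W=cv2.GaussianBlur(np.load('W.npy'),(9,9),0).astype(float)
def edge(line,sg):
    d=np.diff(line)*sg; i=int(d.argmax()); return i,d[i]
print('top',[(c,int(np.argmax(-np.diff(W[0:90,c])))) for c in range(90,330,20)])
print('top vals',W[0:80:8,100].round(),W[0:80:8,200].round(),W[0:80:8,300].round())
L=[(r,int(np.argmax(-np.diff(W[r,10:110])))+10) for r in range(70,300,15)];print('L',L)
Rr=[(r,int(np.argmax(np.diff(W[r,270:390])))+270) for r in range(70,300,15)];print('R',Rr)
E
```

```text
t 23.33 p [ 0.474  -0.1886  0.0812] cradle mm [ -14.5 -406.6   49. ] rpy [-1.799e+02  1.000e-01  1.799e+02] F [-0.1 -1.2 -1.3] w 60.4 34.13788546953583 q [-17.  25.  39. 122. -24.  40. 128.]
top [(90, 21), (110, 23), (130, 18), (150, 3), (170, 30), (190, 33), (210, 31), (230, 32), (250, 27), (270, 18), (290, 9), (310, 10)]
top vals [152. 163. 164. 144. 116.  92.  80.  82.  88.  92.] [201. 222. 240. 233. 209. 179. 153. 139. 133. 129.] [254. 238. 203. 169. 146. 131. 117. 108. 108. 110.]
L [(70, 10), (85, 55), (100, 50), (115, 55), (130, 46), (145, 43), (160, 42), (175, 39), (190, 39), (205, 38), (220, 33), (235, 31), (250, 31), (265, 29), (280, 21), (295, 17)]
R [(70, 332), (85, 325), (100, 317), (115, 316), (130, 319), (145, 311), (160, 314), (175, 318), (190, 323), (205, 334), (220, 331), (235, 329), (250, 330), (265, 326), (280, 323), (295, 316)]
```

Request:
jog_arm(motion=[{"offset": [0, 0, -0.001], "twist": [0, 0, 0], "jaw": 0.055}, {"offset": [0, 0, -0.0007], "twist": [0, 0, 0], "jaw": 0.055}, {"offset": [0, 0, 0], "twist": [0, 0, 0], "jaw": 0.055}])

```text
time_s: 23.58
eef_pos: [0.4739, -0.1886, 0.0793]
orientation: [-179.9, 0.1, 179.9]
contact_force: [0.6, -0.1, -1.4]
grip_width: 0.706
grip_force: 34.1
```

Request:
jog_arm(motion=[{"offset": [0, 0, -0.0006], "twist": [0, 0, 0], "jaw": 0.055}, {"offset": [0, 0, 0], "twist": [0, 0, 0], "jaw": 0.055}])

```text
time_s: 23.75
eef_pos: [0.4739, -0.1886, 0.0787]
orientation: [-179.9, 0.1, 179.9]
contact_force: [-0.0, -0.1, -1.5]
grip_width: 0.705
grip_force: 34.1
```

Request:
jog_arm(motion=[{"offset": [0, 0, -0.0005], "twist": [0, 0, 0], "jaw": 0.055}, {"offset": [0, 0, 0], "twist": [0, 0, 0], "jaw": 0.055}])

```text
time_s: 23.92
eef_pos: [0.4739, -0.1886, 0.0782]
orientation: [-179.9, 0.1, 179.9]
contact_force: [-0.7, -0.2, -1.4]
grip_width: 0.705
grip_force: 34.1
```

Request:
jog_arm(motion=[{"offset": [0, 0, -0.0005], "twist": [0, 0, 0], "jaw": 0.055}, {"offset": [0, 0, 0], "twist": [0, 0, 0], "jaw": 0.055}])

```text
time_s: 24.08
eef_pos: [0.474, -0.1887, 0.0778]
orientation: [-179.9, 0.1, 179.9]
contact_force: [-0.4, 0.0, -0.5]
grip_width: 0.71
grip_force: 34.2
```

Request:
jog_arm(motion=[{"offset": [0, 0, -0.0004], "twist": [0, 0, 0], "jaw": 0.055}, {"offset": [0, 0, 0], "twist": [0, 0, 0], "jaw": 0.055}])

```text
time_s: 24.25
eef_pos: [0.4741, -0.1888, 0.0775]
orientation: [-179.9, 0.1, 179.9]
contact_force: [0.2, 0.4, 1.9]
grip_width: 0.709
grip_force: 34.3
```

Request:
jog_arm(motion=[{"offset": [0, 0, 0.0004], "twist": [0, 0, 0], "jaw": 0.062}, {"offset": [0, 0, 0], "twist": [0, 0, 0], "jaw": 0.066}, {"offset": [0, 0, 0], "twist": [0, 0, 0], "jaw": 0.072}, {"offset": [0, 0, 0], "twist": [0, 0, 0], "jaw": 0.085}, {"offset": [0, 0, 0], "twist": [0, 0, 0], "jaw": 0.085}, {"offset": [0, 0, 0.01], "twist": [0, 0, 0], "jaw": 0.085}, {"offset": [0, 0, 0.03], "twist": [0, 0, 0], "jaw": 0.085}, {"offset": [0, 0, 0.038], "twist": [0, 0, 0], "jaw": 0.085}, {"offset": [-0.0012, 0.0162, 0], "twist": [0, 0, 0], "jaw": 0.085}, {"offset": [-0.0012, 0.0162, 0], "twist": [0, 0, 0], "jaw": 0.085}, {"offset": [-0.0012, 0.0162, 0], "twist": [0, 0, 0.04], "jaw": 0.085}, {"offset": [-0.0012, 0.0162, 0], "twist": [0, 0, 0.04], "jaw": 0.085}, {"offset": [-0.0012, 0.0162, 0], "twist": [0, 0, 0.04], "jaw": 0.085}, {"offset": [-0.0012, 0.0162, 0], "twist": [0, 0, 0.04], "jaw": 0.085}, {"offset": [-0.0012, 0.0162, 0], "twist": [0, 0, 0.04], "jaw": 0.085}, {"offset": [-0.0012, 0.0162, 0], "twist": [0, 0, 0.044], "jaw": 0.085}, {"offset": [0, 0, 0], "twist": [0, 0, 0], "jaw": 0.085}, {"offset": [0, 0, 0], "twist": [0, 0, 0], "jaw": 0.085}])

```text
time_s: 25.75
eef_pos: [0.4644, -0.0586, 0.1563]
orientation: [-179.9, 0.1, -166.0]
contact_force: [0.9, -0.4, 0.1]
grip_width: 0.994
grip_force: 0.0
```

```bash
python3 - <<'E'
from h import *
p,R=where()
print((Ro.from_euler('xyz',[180,0,194],degrees=True)*Ro.from_matrix(R).inv()).as_rotvec().round(3))
th=np.linspace(0,2*np.pi,200)
for n,(x0,y0,x1,y1) in (('scene',(225,150,280,220)),('top',(353,225,395,265))):
    im,*V=snap(n); g=cv2.cvtColor(im,cv2.COLOR_RGB2GRAY)[y0:y1,x0:x1]
    m=(g>100).astype('uint8');c=max(cv2.findContours(m,0,2)[0],key=cv2.contourArea);x,y,w,h=cv2.boundingRect(c)
    print(n,'obs',x0+x-.5,y0+y-.5,x0+x+w-.5,y0+y+h-.5)
    for zt in(.1,.104):
        P=np.vstack([proj(*V,np.c_[.4738+.0305*np.cos(th),-.1887+.0305*np.sin(th),0*th+z]) for z in(.004,zt)]);print(' pred',zt,P.min(0).round(1),P.max(0).round(1))
# tins square, rectified on z=.041
t=np.load('top1.npz');V=(t['K'],t['R'],t['t']);g=cv2.cvtColor(t['im'],cv2.COLOR_RGB2GRAY)
s=.025;c=np.array([.4618,-.0566,.041]);cr=c+np.array([[s,s,0],[s,-s,0],[-s,-s,0],[-s,s,0]])
H=cv2.getPerspectiveTransform(proj(*V,cr).astype(np.float32),np.array([[0,0],[400,0],[400,400],[0,400]],np.float32))
W=cv2.warpPerspective(g,H,(400,400),flags=cv2.INTER_CUBIC)
for th_ in(150,170,190,205):
    m=((W<th_)*255).astype('uint8');mm=np.zeros_like(m);cv2.circle(mm,(200,200),190,255,-1);m&=mm
    m=cv2.morphologyEx(m,cv2.MORPH_CLOSE,np.ones((25,25)))
    c=max(cv2.findContours(m,0,2)[0],key=cv2.contourArea);print(th_,cv2.contourArea(c),cv2.minAreaRect(c))
E
```

```text
t 25.75 p [ 0.4644 -0.0586  0.1563] cradle mm [  14.9 -276.6  118.8] rpy [-1.799e+02  1.000e-01 -1.660e+02] F [ 0.9 -0.4  0.1] w 84.9 0.0 q [-37.  12.  42. 124. -11.  47. 115.]
[0.001 0.002 0.001]
scene obs 235.5 166.5 266.5 206.5
 pred 0.1 [237.  167.9] [266.4 207. ]
 pred 0.104 [236.7 167. ] [266.4 207. ]
top obs 360.5 232.5 383.5 255.5
 pred 0.1 [361.4 231.9] [384.3 254.8]
 pred 0.104 [361.4 231.8] [384.5 254.8]
150 28847.5 ((203.0777130126953, 206.4210662841797), (261.1026306152344, 253.23944091796875), 75.0271224975586)
170 62518.5 ((203.7821807861328, 205.55807495117188), (270.739013671875, 261.20550537109375), 75.0685806274414)
190 67337.0 ((204.05699157714844, 205.11659240722656), (278.670166015625, 269.1012268066406), 75.25643920898438)
205 70793.5 ((204.09042358398438, 204.72325134277344), (285.1737060546875, 275.0423889160156), 75.43972778320312)
```

```bash
python3 - <<'E'
from h import *
t=np.load('top1.npz');V=(t['K'],t['R'],t['t'])
im=snap('top')[0]
for g in (cv2.cvtColor(im,cv2.COLOR_RGB2GRAY),cv2.cvtColor(np.load('top2.npz')['im'],cv2.COLOR_RGB2GRAY)):
    s=.025;cr=np.array([[s,s,0],[s,-s,0],[-s,-s,0],[-s,s,0]])+[0,0,.0335]
    H=cv2.getPerspectiveTransform((proj(*V,C+cr@Rc.T)+[-.4,0]).astype(np.float32),np.array([[0,0],[400,0],[400,400],[0,400]],np.float32))
    W=cv2.warpPerspective(g,H,(400,400),flags=cv2.INTER_CUBIC)
    for th in(150,170,190,205,215):
        m=((W<th)*255).astype('uint8');mm=np.zeros_like(m);cv2.circle(mm,(200,200),190,255,-1);m&=mm
        n,l,st,ce=cv2.connectedComponentsWithStats(m); 
        c=[c for c in cv2.findContours(m,0,2)[0] if cv2.contourArea(c)>1500]
        c=max(c,key=cv2.contourArea);print(th,cv2.contourArea(c),cv2.minAreaRect(c))
        q=cv2.approxPolyDP(cv2.convexHull(c),8,True)[:,0]; print('   ',q.tolist())
E
```

```text
150 31890.5 ((170.01107788085938, 118.94474029541016), (207.04063415527344, 339.6154479980469), 69.69156646728516)
    [[330, 62], [309, 177], [45, 270], [57, 75], [86, 48], [140, 20], [271, 24]]
170 36799.0 ((171.13916015625, 124.01132202148438), (217.12281799316406, 346.9845275878906), 71.16156005859375)
    [[335, 67], [311, 191], [56, 278], [39, 274], [53, 80], [93, 43], [157, 15], [263, 21]]
190 42018.0 ((186.80471801757812, 153.9174041748047), (294.4339294433594, 281.79742431640625), 3.2704882621765137)
    [[339, 71], [323, 261], [49, 287], [34, 279], [49, 85], [93, 43], [173, 12], [257, 19]]
205 46287.0 ((185.76194763183594, 154.64837646484375), (305.39874267578125, 286.6292724609375), 2.444068193435669)
    [[342, 74], [326, 269], [52, 292], [30, 283], [46, 89], [93, 43], [173, 12], [251, 17]]
215 49320.0 ((185.102783203125, 156.4212646484375), (312.06451416015625, 290.7953796386719), 2.02136492729187)
    [[343, 75], [338, 248], [327, 276], [35, 294], [25, 269], [45, 91], [93, 43], [167, 13], [247, 16], [304, 41]]
150 30902.0 ((170.74343872070312, 119.05477905273438), (207.
[... 272 characters left out ...]
191], [52, 280], [40, 275], [53, 80], [93, 43], [153, 16], [263, 21]]
190 41748.0 ((187.0404052734375, 156.12803649902344), (290.93292236328125, 283.9525146484375), 4.289153099060059)
    [[339, 71], [321, 257], [52, 288], [35, 279], [49, 85], [93, 43], [167, 13], [257, 19]]
205 46129.5 ((186.21983337402344, 156.78329467773438), (302.8904724121094, 288.4659118652344), 2.8985769748687744)
    [[342, 74], [326, 266], [36, 290], [29, 267], [46, 89], [93, 43], [173, 12], [251, 17]]
215 49224.5 ((185.65643310546875, 157.96434020996094), (309.8221435546875, 293.6956787109375), 2.4195094108581543)
    [[343, 75], [327, 274], [35, 294], [26, 267], [44, 92], [93, 43], [167, 13], [247, 16], [304, 41]]
```

Request:
jog_arm(motion=[{"offset": [-0.0025, -0.0005, -0.03], "twist": [0, 0, 0], "jaw": 0.085}, {"offset": [0, 0, -0.038], "twist": [0, 0, 0], "jaw": 0.085}, {"offset": [0, 0, -0.038], "twist": [0, 0, 0], "jaw": 0.085}, {"offset": [0, 0, -0.02], "twist": [0, 0, 0], "jaw": 0.085}, {"offset": [0, 0, -0.0095], "twist": [0, 0, 0], "jaw": 0.085}, {"offset": [0, 0, 0], "twist": [0, 0, 0], "jaw": 0.075}, {"offset": [0, 0, 0], "twist": [0, 0, 0], "jaw": 0.07}, {"offset": [0, 0, 0], "twist": [0, 0, 0], "jaw": 0.066}, {"offset": [0, 0, 0], "twist": [0, 0, 0], "jaw": 0.063}, {"offset": [0, 0, 0], "twist": [0, 0, 0], "jaw": 0.06}, {"offset": [0, 0, 0], "twist": [0, 0, 0], "jaw": 0.057}, {"offset": [0, 0, 0], "twist": [0, 0, 0], "jaw": 0.055}, {"offset": [0, 0, 0], "twist": [0, 0, 0], "jaw": 0.055}], force=30)

```text
time_s: 26.98
eef_pos: [0.4629, -0.0593, 0.0218]
orientation: [-179.9, 0.2, -166.1]
contact_force: [-1.6, 0.5, 14.0]
grip_width: 0.721
grip_force: 29.2
```

```bash
python3 - <<'E'
from h import *
where()
E
```

```text
t 26.98 p [ 0.4629 -0.0593  0.0218] cradle mm [ -53.7 -277.3    3.1] rpy [-179.9    0.2 -166.1] F [-1.6  0.5 14. ] w 61.6 29.235518937930465 q [-26.  27.  31. 129. -27.  30. 130.]
```

Request:
jog_arm(motion=[{"offset": [0, 0, 0], "twist": [0, 0, 0], "jaw": 0.066}, {"offset": [0, 0, 0], "twist": [0, 0, 0], "jaw": 0.069}, {"offset": [0, 0, -0.0025], "twist": [0, 0, 0], "jaw": 0.069}, {"offset": [0, 0, 0], "twist": [0, 0, 0], "jaw": 0.066}, {"offset": [0, 0, 0], "twist": [0, 0, 0], "jaw": 0.063}, {"offset": [0, 0, 0], "twist": [0, 0, 0], "jaw": 0.06}, {"offset": [0, 0, 0], "twist": [0, 0, 0], "jaw": 0.057}, {"offset": [0, 0, 0], "twist": [0, 0, 0], "jaw": 0.055}, {"offset": [0, 0, 0], "twist": [0, 0, 0], "jaw": 0.055}], force=30)

```text
time_s: 27.73
eef_pos: [0.462, -0.0595, 0.0181]
orientation: [-179.9, 0.1, -166.1]
contact_force: [-1.8, 1.1, 10.1]
grip_width: 0.726
grip_force: 30.1
```

Request:
jog_arm(motion=[{"offset": [0, 0, 0.004], "twist": [0, 0, 0], "jaw": 0.055}, {"offset": [0, 0, 0.008], "twist": [0, 0, 0], "jaw": 0.055}, {"offset": [0, 0, 0.02], "twist": [0, 0, 0], "jaw": 0.055}, {"offset": [0, 0, 0.035], "twist": [0, 0, 0], "jaw": 0.055}, {"offset": [0, 0, 0.035], "twist": [0, 0, 0], "jaw": 0.055}, {"offset": [0, 0, 0.02], "twist": [0, 0, 0], "jaw": 0.055}, {"offset": [0, 0, 0], "twist": [0, 0, 0], "jaw": 0.055}, {"offset": [0, 0, 0], "twist": [0, 0, 0], "jaw": 0.055}])

```text
time_s: 28.4
eef_pos: [0.4624, -0.0592, 0.141]
orientation: [-179.9, 0.2, -166.1]
contact_force: [-0.6, 0.7, -2.1]
grip_width: 0.721
grip_force: 33.5
```

```bash
python3 - <<'E'
from h import *
where()
im,*V=snap('top'); 
c=proj(*V,[.4618,-.0566,.02])[0].astype(int); g=cv2.cvtColor(im,cv2.COLOR_RGB2GRAY)
print('spot left at set-down (top):',g[c[1]-5:c[1]+6:2,c[0]-5:c[0]+6:2].tolist())
im,*V=snap('scene'); c=proj(*V,[.4618,-.0566,.02])[0].astype(int);g=cv2.cvtColor(im,cv2.COLOR_RGB2GRAY);print('scene',g[c[1]-6:c[1]+7:2,c[0]-6:c[0]+7:2].tolist())
E
```

```text
t 28.4 p [ 0.4624 -0.0592  0.141 ] cradle mm [   5.4 -277.2  106.5] rpy [-179.9    0.2 -166.1] F [-0.6  0.7 -2.1] w 61.6 33.47741383127868 q [-38.  14.  43. 125. -13.  45. 118.]
spot left at set-down (top): [[166, 173, 169, 165, 163, 158], [171, 174, 166, 167, 163, 161], [170, 169, 170, 165, 158, 161], [172, 168, 169, 164, 164, 158], [171, 168, 168, 164, 158, 159], [169, 169, 166, 165, 160, 161]]
scene [[39, 41, 37, 42, 52, 53, 53], [40, 40, 39, 43, 52, 53, 53], [41, 38, 40, 48, 52, 53, 53], [39, 39, 46, 53, 51, 53, 51], [44, 49, 51, 52, 54, 54, 52], [51, 52, 53, 52, 53, 50, 51], [50, 53, 51, 54, 53, 52, 53]]
```

Request:
jog_arm(motion=[{"offset": [-0.0006, 0.0138, 0.0005], "twist": [0, 0, -0.0567], "jaw": 0.055}, {"offset": [-0.0006, 0.0138, 0.0005], "twist": [0, 0, -0.0567], "jaw": 0.055}, {"offset": [-0.0006, 0.0138, 0.0005], "twist": [0, 0, -0.0567], "jaw": 0.055}, {"offset": [-0.0006, 0.0138, 0.0005], "twist": [0, 0, -0.0567], "jaw": 0.055}, {"offset": [-0.0006, 0.0138, 0.0005], "twist": [0, 0, -0.0567], "jaw": 0.055}, {"offset": [-0.0006, 0.0138, 0.0005], "twist": [0, 0, -0.0567], "jaw": 0.055}, {"offset": [-0.0006, 0.0138, 0.0005], "twist": [0, -0.0374, 0], "jaw": 0.055}, {"offset": [-0.0006, 0.0138, 0.0005], "twist": [0, -0.0374, 0], "jaw": 0.055}, {"offset": [-0.0006, 0.0138, 0.0005], "twist": [0, -0.0374, 0], "jaw": 0.055}, {"offset": [-0.0006, 0.0138, 0.0005], "twist": [0, -0.0374, 0], "jaw": 0.055}, {"offset": [-0.0006, 0.0138, 0.0005], "twist": [0, -0.0374, 0], "jaw": 0.055}, {"offset": [-0.0006, 0.0138, 0.0005], "twist": [0, -0.0374, 0], "jaw": 0.055}, {"offset": [-0.0006, 0.0138, 0.0005], "twist": [0, -0.0374, 0], "jaw": 0.055}, {"offset": [-0.0006, 0.0138, 0.0005], "twist": [0, -0.0374, 0], "jaw": 0.055}, {"offset": [-0.0006, 0.0138, 0.0005], "twist": [0, -0.0374, 0], "jaw": 0.055}, {"offset": [-0.0006, 0.0138, 0.0005], "twist": [0, -0.0374, 0], "jaw": 0.055}, {"offset": [-0.0006, 0.0138, 0.0005], "twist": [0, -0.0374, 0], "jaw": 0.055}, {"offset": [-0.0006, 0.0138, 0.0005], "twist": [0, -0.0374, 0], "jaw": 0.055}, {"offset": [-0.0006, 0.0138, 0.0005], "twist": [0, -0.0374, 0], "jaw": 0.055}, {"offset": [-0.0006, 0.0138, 0.0005], "twist": [0, -0.0374, 0], "jaw": 0.055}])

```text
time_s: 30.17
eef_pos: [0.4492, 0.2166, 0.1491]
orientation: [176.9, 30.0, 173.6]
contact_force: [-0.2, 0.3, -0.5]
grip_width: 0.72
grip_force: 33.5
```

```bash
cat >> h.py <<'E'
def goal(psi,xc=0,yc=-.7,zc=110):
    p,R=where(); T=Ro.from_matrix(Rc)*Ro.from_euler('z',psi,degrees=True)*Ro.from_euler('xyz',[180,0,180],degrees=True)
    print('dpos',(C+Rc@np.array([xc,yc,zc])/1000-p).round(4),'drot',(T*Ro.from_matrix(R).inv()).as_rotvec().round(3))
E
python3 -c "
from h import *
goal(-5.5)"
```

```text
t 30.17 p [0.4492 0.2166 0.1491] cradle mm [ -1.9  -1.4 120.2] rpy [176.9  30.  173.6] F [-0.2  0.3 -0.5] w 61.5 33.48783139139414 q [-95.   6.  51. 140.  49.  22.  -5.]
dpos [ 0.0068  0.0007 -0.0079] drot [0.002 0.002 0.002]
```

Request:
jog_arm(motion=[{"offset": [0.0053, 0.0001, -0.0085], "twist": [0, 0, 0], "jaw": 0.055}, {"offset": [0.0053, 0.0001, -0.0085], "twist": [0, 0, 0], "jaw": 0.055}, {"offset": [0.0053, 0.0001, -0.0085], "twist": [0, 0, 0], "jaw": 0.055}, {"offset": [0.0053, 0.0001, -0.0085], "twist": [0, 0, 0], "jaw": 0.055}, {"offset": [0.0053, 0.0001, -0.0085], "twist": [0, 0, 0], "jaw": 0.055}, {"offset": [0.0053, 0.0001, -0.0085], "twist": [0, 0, 0], "jaw": 0.055}, {"offset": [0, 0, 0], "twist": [0, 0, 0], "jaw": 0.055}])

```text
time_s: 30.75
eef_pos: [0.4816, 0.2155, 0.0968]
orientation: [177.1, 29.8, 173.6]
contact_force: [-0.9, -0.3, -1.3]
grip_width: 0.724
grip_force: 33.5
```

```bash
python3 -c "
from h import *
goal(-5.5,zc=45)"
```

```text
t 30.75 p [0.4816 0.2155 0.0968] cradle mm [-0.1 -2.5 58.7] rpy [177.1  29.8 173.6] F [-0.9 -0.3 -1.3] w 61.8 33.49489253014326 q [-81.  18.  42. 139.  57.  10. -13.]
dpos [ 0.0069  0.0018 -0.0118] drot [ 0.005 -0.001  0.003]
```

Request:
jog_arm(motion=[{"offset": [0.0017, 0.0006, -0.003], "twist": [0.001, 0, 0.001], "jaw": 0.055}, {"offset": [0.0017, 0.0006, -0.003], "twist": [0.001, 0, 0.001], "jaw": 0.055}, {"offset": [0.0017, 0.0006, -0.003], "twist": [0.001, 0, 0.001], "jaw": 0.055}, {"offset": [0.0017, 0, -0.003], "twist": [0.001, 0, 0], "jaw": 0.055}, {"offset": [0, 0, 0], "twist": [0, 0, 0], "jaw": 0.055}])

```text
time_s: 31.17
eef_pos: [0.4881, 0.2181, 0.0862]
orientation: [176.7, 29.8, 173.6]
contact_force: [-0.7, -0.5, -1.2]
grip_width: 0.722
grip_force: 33.5
```

```bash
python3 -c "
from h import *
goal(-5.5,zc=40)"
```

```text
t 31.17 p [0.4881 0.2181 0.0862] cradle mm [ 0.3  0.1 46.3] rpy [176.7  29.8 173.6] F [-0.7 -0.5 -1.2] w 61.7 33.49360227584839 q [-74.  19.  35. 138.  69.  10. -25.]
dpos [ 0.0029 -0.0008 -0.0056] drot [-0.002  0.    -0.   ]
```

Request:
jog_arm(motion=[{"offset": [0.0014, -0.0003, -0.0026], "twist": [0, 0, 0], "jaw": 0.055}, {"offset": [0.0015, -0.0003, -0.0027], "twist": [0, 0, 0], "jaw": 0.055}, {"offset": [0, 0, 0], "twist": [0, 0, 0], "jaw": 0.055}, {"offset": [0, 0, 0], "twist": [0, 0, 0], "jaw": 0.055}])

```text
time_s: 31.5
eef_pos: [0.491, 0.2178, 0.0814]
orientation: [176.7, 29.9, 173.6]
contact_force: [0.3, -1.1, -0.5]
grip_width: 0.722
grip_force: 33.5
```

```bash
python3 -c "
from h import *
goal(-5.5,zc=34)"
```

```text
t 31.5 p [0.491  0.2178 0.0814] cradle mm [ 0.4 -0.2 40.6] rpy [176.7  29.9 173.6] F [ 0.3 -1.1 -0.5] w 61.7 33.49620368331671 q [-72.  20.  33. 138.  74.  10. -30.]
dpos [ 0.003  -0.0005 -0.006 ] drot [-0.002  0.001 -0.   ]
```

Request:
jog_arm(motion=[{"offset": [0.0012, -0.0002, -0.0022], "twist": [0, 0, 0], "jaw": 0.055}, {"offset": [0.0012, -0.0002, -0.0022], "twist": [0, 0, 0], "jaw": 0.055}, {"offset": [0, 0, 0], "twist": [0, 0, 0], "jaw": 0.055}])

```text
time_s: 31.75
eef_pos: [0.4936, 0.2177, 0.077]
orientation: [176.7, 29.9, 173.6]
contact_force: [0.3, 0.1, -0.4]
grip_width: 0.72
grip_force: 33.5
```

Request:
jog_arm(motion=[{"offset": [0.0008, 0, -0.0014], "twist": [0, 0, 0], "jaw": 0.055}, {"offset": [0.0005, 0, -0.0009], "twist": [0, 0, 0], "jaw": 0.055}, {"offset": [0, 0, 0], "twist": [0, 0, 0], "jaw": 0.055}])

```text
time_s: 32.0
eef_pos: [0.495, 0.218, 0.0748]
orientation: [176.6, 29.9, 173.6]
contact_force: [-0.1, 1.1, -0.6]
grip_width: 0.723
grip_force: 33.5
```

```bash
python3 -c "
from h import *
goal(-5.5,zc=29)"
```

```text
t 32.0 p [0.495  0.218  0.0748] cradle mm [ 0.5 -0.  32.9] rpy [176.6  29.9 173.6] F [-0.1  1.1 -0.6] w 61.8 33.52470835670829 q [-70.  20.  31. 138.  80.  10. -36.]
dpos [ 0.0015 -0.0007 -0.0037] drot [-0.003  0.001 -0.001]
```

Request:
jog_arm(motion=[{"offset": [0.0005, -0.0003, -0.0011], "twist": [0, 0, 0], "jaw": 0.055}, {"offset": [0.0004, 0, -0.0009], "twist": [0, 0, 0], "jaw": 0.055}, {"offset": [0, 0, 0], "twist": [0, 0, 0], "jaw": 0.055}])

```text
time_s: 32.25
eef_pos: [0.4957, 0.2187, 0.0728]
orientation: [176.6, 29.9, 173.7]
contact_force: [-5.7, 5.1, 4.1]
grip_width: 0.728
grip_force: 34.1
```

Request:
jog_arm(motion=[{"offset": [0.0005, 0, -0.0009], "twist": [0, 0, 0], "jaw": 0.055}, {"offset": [0, 0, 0], "twist": [0, 0, 0], "jaw": 0.055}])

```text
time_s: 32.42
eef_pos: [0.4961, 0.2188, 0.072]
orientation: [176.5, 29.9, 173.7]
contact_force: [-13.1, 3.4, 16.3]
grip_width: 0.722
grip_force: 37.7
```

```bash
python3 -c "
from h import *
goal(-5.5,zc=28)"
```

```text
t 32.42 p [0.4961 0.2188 0.072 ] cradle mm [ 0.1  0.8 30. ] rpy [176.5  29.9 173.7] F [-13.1   3.4  16.3] w 61.6 37.68875048670452 q [-69.  21.  30. 138.  82.   9. -38.]
dpos [ 0.0009 -0.0015 -0.0018] drot [-0.005  0.001 -0.003]
```

```bash
python3 -c "
from h import *
s=monitor.state();print(s['ft_torque'],s['contact_force'],'axis torque',s['ft_torque']@Rc[:,2],'axis F',s['contact_force']@Rc, )"
```

```text
[0.98865308 1.02663807 0.62973139] [-13.06735079   3.37567166  16.34386837] axis torque 0.051036842348592217 axis F [-3.14472356  3.37567166 20.6878806 ]
```

Request:
jog_arm(motion=[{"offset": [0, 0, 0], "twist": [0.0131, 0, -0.0227], "jaw": 0.055}, {"offset": [0, 0, 0], "twist": [0.0131, 0, -0.0227], "jaw": 0.055}, {"offset": [0, 0, 0], "twist": [0, 0, 0], "jaw": 0.055}])

```text
time_s: 32.67
eef_pos: [0.4957, 0.2193, 0.0719]
orientation: [174.7, 29.6, 170.1]
contact_force: [-11.3, 6.0, 11.2]
grip_width: 0.719
grip_force: 36.2
```

```bash
python3 -c "
from h import *
goal(-8.5,zc=28)
s=monitor.state();print(s['ft_torque'],'axis torque',s['ft_torque']@Rc[:,2],'axis F',s['contact_force']@Rc, )"
```

```text
t 32.67 p [0.4957 0.2193 0.0719] cradle mm [-0.3  1.3 30.1] rpy [174.7  29.6 170.1] F [-11.3   6.   11.2] w 61.4 36.22154342789145 q [-69.  21.  30. 138.  82.   9. -41.]
dpos [ 0.0013 -0.002  -0.0017] drot [-0.006  0.    -0.002]
[1.33880955 1.46627293 1.01981578] axis torque 0.21378159522165824 axis F [-4.14355065  6.02380671 15.32416649]
```

Request:
jog_arm(motion=[{"offset": [-0.0006, 0.0012, -0.0003], "twist": [-0.0065, 0, 0.0113], "jaw": 0.055}, {"offset": [0, 0, 0], "twist": [0, 0, 0], "jaw": 0.055}, {"offset": [0.0004, 0, -0.0007], "twist": [0, 0, 0], "jaw": 0.055}, {"offset": [0, 0, 0], "twist": [0, 0, 0], "jaw": 0.055}])

```text
time_s: 33.0
eef_pos: [0.4961, 0.2194, 0.0713]
orientation: [175.2, 29.7, 171.0]
contact_force: [-19.4, -1.8, 29.7]
grip_width: 0.719
grip_force: 42.0
```

```bash
cat >> h.py <<'E'
def ft():
    s=monitor.state();print('axis torque',(s['ft_torque']@Rc).round(2),'axis F',(s['contact_force']@Rc).round(1))
E
python3 -c "
from h import *
goal(-7,zc=28);ft()"
```

```text
t 33.0 p [0.4961 0.2194 0.0713] cradle mm [-0.3  1.4 29.4] rpy [175.2  29.7 171. ] F [-19.4  -1.8  29.7] w 61.4 41.96774013363665 q [-68.  21.  30. 138.  83.  10. -41.]
dpos [ 0.0009 -0.0021 -0.0011] drot [-0.011  0.001  0.01 ]
axis torque [ 0.64  0.76 -0.09] axis F [-2.  -1.8 35.4]
```

Request:
jog_arm(motion=[{"offset": [-0.0003, 0, 0.0005], "twist": [-0.0175, 0, 0.0302], "jaw": 0.055}, {"offset": [0, 0, 0], "twist": [0, 0, 0], "jaw": 0.055}])

```text
time_s: 33.17
eef_pos: [0.4962, 0.2191, 0.0719]
orientation: [176.5, 29.9, 173.4]
contact_force: [-6.0, 0.6, 10.5]
grip_width: 0.726
grip_force: 38.5
```

Request:
jog_arm(motion=[{"offset": [0, 0, 0], "twist": [-0.0175, 0, 0.0302], "jaw": 0.055}, {"offset": [0, 0, 0], "twist": [0, 0, 0], "jaw": 0.055}])

```text
time_s: 33.33
eef_pos: [0.4964, 0.2191, 0.072]
orientation: [177.6, 30.0, 175.7]
contact_force: [-5.9, -0.5, 15.8]
grip_width: 0.721
grip_force: 39.9
```

Request:
jog_arm(motion=[{"offset": [0, 0, 0], "twist": [-0.0175, 0, 0.0302], "jaw": 0.055}, {"offset": [0, 0, 0], "twist": [0, 0, 0], "jaw": 0.055}])

```text
time_s: 33.5
eef_pos: [0.4961, 0.2193, 0.0718]
orientation: [178.8, 30.1, 178.0]
contact_force: [-6.9, 0.1, 14.6]
grip_width: 0.722
grip_force: 39.7
```

Request:
jog_arm(motion=[{"offset": [0, 0, 0], "twist": [-0.0175, 0, 0.0302], "jaw": 0.055}, {"offset": [0, 0, 0], "twist": [0, 0, 0], "jaw": 0.055}])

```text
time_s: 33.67
eef_pos: [0.4959, 0.2197, 0.0717]
orientation: [179.9, 30.0, -179.7]
contact_force: [-9.0, 2.7, 12.8]
grip_width: 0.719
grip_force: 38.4
```

```bash
python3 -c "
from h import *
goal(0,zc=28);ft()"
```

```text
t 33.67 p [0.4959 0.2197 0.0717] cradle mm [-0.2  1.7 29.8] rpy [ 179.9   30.  -179.7] F [-9.   2.7 12.8] w 61.4 38.39528348296881 q [-69.  21.  30. 138.  82.  10. -32.]
dpos [ 0.0011 -0.0024 -0.0015] drot [-0.002  0.001 -0.007]
axis torque [ 0.91  0.83 -0.33] axis F [-1.3  2.7 15.6]
```

Request:
jog_arm(motion=[{"offset": [0, 0.0005, 0], "twist": [0.0192, 0, -0.0332], "jaw": 0.055}, {"offset": [0.0003, 0, -0.0005], "twist": [0.0192, 0, -0.0332], "jaw": 0.055}, {"offset": [0, 0, 0], "twist": [0, 0, 0], "jaw": 0.055}])

```text
time_s: 33.92
eef_pos: [0.4951, 0.2196, 0.0707]
orientation: [177.3, 29.9, 175.0]
contact_force: [-21.7, -2.2, 26.1]
grip_width: 0.723
grip_force: 43.0
```

Request:
jog_arm(motion=[{"offset": [0.0002, 0, -0.0004], "twist": [0.0131, 0, -0.0227], "jaw": 0.055}, {"offset": [0, 0, 0], "twist": [0.0131, 0, -0.0227], "jaw": 0.055}, {"offset": [0, 0, 0], "twist": [0.0131, 0, -0.0227], "jaw": 0.055}, {"offset": [0, 0, 0], "twist": [0, 0, 0], "jaw": 0.055}])

```text
time_s: 34.25
eef_pos: [0.4948, 0.2197, 0.0702]
orientation: [174.7, 29.5, 169.9]
contact_force: [-28.2, -2.4, 29.1]
grip_width: 0.718
grip_force: 44.3
```

```bash
python3 -c "
from h import *
goal(-8,zc=28);ft()"
```

```text
t 34.25 p [0.4948 0.2197 0.0702] cradle mm [-1.9  1.7 29. ] rpy [174.7  29.5 169.9] F [-28.2  -2.4  29.1] w 61.3 44.29993765379095 q [-68.  21.  29. 138.  83.  10. -42.]
dpos [ 0.0022 -0.0024  0.    ] drot [-0.01  -0.001  0.009]
axis torque [0.55 2.38 0.28] axis F [-9.9 -2.4 39.3]
```

Request:
jog_arm(motion=[{"offset": [0.0009, -0.0003, 0.0014], "twist": [-0.0305, 0, 0.0529], "jaw": 0.055}, {"offset": [0, 0, 0], "twist": [0, 0, 0], "jaw": 0.055}])

```text
time_s: 34.42
eef_pos: [0.4965, 0.2193, 0.0718]
orientation: [176.9, 29.9, 174.3]
contact_force: [-11.4, 0.5, 6.3]
grip_width: 0.721
grip_force: 40.8
```

```bash
python3 -c "
from h import *
goal(-4.5,zc=28);ft()"
```

```text
t 34.42 p [0.4965 0.2193 0.0718] cradle mm [ 0.4  1.3 29.6] rpy [176.9  29.9 174.3] F [-11.4   0.5   6.3] w 61.5 40.792469941097806 q [-68.  21.  29. 137.  82.  10. -37.]
dpos [ 0.0005 -0.002  -0.0015] drot [-0.007 -0.     0.005]
axis torque [0.52 1.94 0.17] axis F [-6.7  0.5 11.2]
```

Request:
jog_arm(motion=[{"offset": [-0.0003, 0, 0.0003], "twist": [0, 0, 0], "jaw": 0.062}, {"offset": [0, 0, 0], "twist": [0, 0, 0], "jaw": 0.066}, {"offset": [0, 0, 0], "twist": [0, 0, 0], "jaw": 0.075}, {"offset": [0, 0, 0], "twist": [0, 0, 0], "jaw": 0.085}, {"offset": [0, 0, 0], "twist": [0, 0, 0], "jaw": 0.085}, {"offset": [-0.0025, 0, 0.0043], "twist": [0, 0, 0], "jaw": 0.085}, {"offset": [-0.005, 0, 0.0087], "twist": [0, 0, 0], "jaw": 0.085}, {"offset": [-0.01, 0, 0.0173], "twist": [0, 0, 0], "jaw": 0.085}, {"offset": [-0.01, 0, 0.0173], "twist": [0, 0, 0], "jaw": 0.085}, {"offset": [-0.01, 0, 0.0173], "twist": [0, 0, 0], "jaw": 0.085}, {"offset": [0, 0, 0], "twist": [0, 0, 0], "jaw": 0.085}])

```text
time_s: 35.33
eef_pos: [0.459, 0.2195, 0.1395]
orientation: [176.6, 29.9, 173.9]
contact_force: [1.1, 0.5, 0.5]
grip_width: 0.991
grip_force: 0.0
```

```bash
python3 - <<'E'
from h import *
where()
th=np.linspace(0,2*np.pi,200)
for n,(x0,y0,x1,y1) in (('top',(218,222,258,262)),('scene',(360,95,410,150))):
    im,*V=snap(n);np.savez(n+'3.npz',im=im); hsv=cv2.cvtColor(im,cv2.COLOR_RGB2HSV)
    m=((hsv[...,1]<60)&(hsv[...,2]>(110 if n=='top' else 95))).astype('uint8'); w=np.zeros_like(m);w[y0:y1,x0:x1]=m[y0:y1,x0:x1]
    w=cv2.morphologyEx(w,cv2.MORPH_OPEN,np.ones((5,5)))
    c=max(cv2.findContours(w,0,2)[0],key=cv2.contourArea);e=cv2.fitEllipse(cv2.convexHull(c));print(n,'obs',np.round(e[0],1),np.round(e[1],1),cv2.boundingRect(c))
    for d in(0,2,5):
        P=np.vstack([proj(*V,C+np.c_[.031*np.cos(th),.031*np.sin(th),0*th+(z+d)/1000]@Rc.T) for z in(33.5,51.5)]).astype(np.float32)
        e=cv2.fitEllipse(cv2.convexHull(P));print('  pred',d,np.round(e[0],1),P.min(0).round(1),P.max(0).round(1))
E
```

```text
t 35.33 p [0.459  0.2195 0.1395] cradle mm [  1.7   1.5 106.9] rpy [176.6  29.9 173.9] F [1.1 0.5 0.5] w 84.7 0.0 q [-68.   7.  23. 138.  55.  23. -11.]
top obs [236.7 241.7] [21.7 22.6] (226, 231, 22, 22)
  pred 0 [237.6 241.1] [226.7 230.4] [248.5 251.8]
  pred 2 [237.5 241.4] [226.6 230.7] [248.4 252.1]
  pred 5 [237.3 241.8] [226.4 231.1] [248.2 252.5]
scene obs [384.2 121.9] [23.6 25.6] (372, 111, 25, 23)
  pred 0 [384.  121.1] [372.4 113. ] [395.6 129.2]
  pred 2 [383.9 120.4] [372.2 112.3] [395.5 128.5]
  pred 5 [383.7 119.4] [372.  111.3] [395.3 127.6]
```

Request:
jog_arm(motion=[{"offset": [0, 0.008, 0], "twist": [0, 0, 0], "jaw": 0.03}, {"offset": [0, 0.008, 0], "twist": [0, 0, 0], "jaw": 0.0}, {"offset": [0, 0.0075, 0], "twist": [0, 0, 0], "jaw": 0.0}, {"offset": [0.0044, 0, -0.0083], "twist": [0, 0, 0], "jaw": 0.0}, {"offset": [0.0044, 0, -0.0083], "twist": [0, 0, 0], "jaw": 0.0}, {"offset": [0.0044, 0, -0.0083], "twist": [0, 0, 0], "jaw": 0.0}, {"offset": [0.0044, 0, -0.0083], "twist": [0, 0, 0], "jaw": 0.0}, {"offset": [0.0044, 0, -0.0083], "twist": [0, 0, 0], "jaw": 0.0}, {"offset": [0, 0, 0], "twist": [0, 0, 0], "jaw": 0.0}, {"offset": [0, 0, 0], "twist": [0, 0, 0], "jaw": 0.0}])

```text
time_s: 36.27
eef_pos: [0.4814, 0.2425, 0.0948]
orientation: [177.0, 29.9, 174.1]
contact_force: [-0.4, -0.4, -0.2]
grip_width: 0.003
grip_force: 0.0
```

```bash
python3 -c "
from h import *
where();ft()"
```

```text
t 36.27 p [0.4814 0.2425 0.0948] cradle mm [-1.2 24.5 57.1] rpy [177.   29.9 174.1] F [-0.4 -0.4 -0.2] w 0.2 0.0 q [-69.  17.  25. 136.  64.  16. -22.]
axis torque [-0.01  0.56 -0.03] axis F [-0.5 -0.4 -0. ]
```

Request:
jog_arm(motion=[{"offset": [0.001, 0, -0.0017], "twist": [0, 0, 0], "jaw": 0.0}, {"offset": [0, 0, 0], "twist": [0, 0, 0], "jaw": 0.0}])

```text
time_s: 36.43
eef_pos: [0.4825, 0.2428, 0.0939]
orientation: [176.8, 29.9, 174.0]
contact_force: [-0.0, 0.5, 0.5]
grip_width: -0.001
grip_force: 0.0
```

Request:
jog_arm(motion=[{"offset": [0.0005, 0, -0.0009], "twist": [0, 0, 0], "jaw": 0.0}, {"offset": [0, 0, 0], "twist": [0, 0, 0], "jaw": 0.0}])

```text
time_s: 36.6
eef_pos: [0.4831, 0.2426, 0.0932]
orientation: [176.8, 29.9, 174.0]
contact_force: [0.1, -0.4, 0.6]
grip_width: -0.0
grip_force: 0.0
```

Request:
jog_arm(motion=[{"offset": [0.0005, 0, -0.0009], "twist": [0, 0, 0], "jaw": 0.0}, {"offset": [0, 0, 0], "twist": [0, 0, 0], "jaw": 0.0}])

```text
time_s: 36.77
eef_pos: [0.4836, 0.2425, 0.0922]
orientation: [176.8, 29.9, 174.0]
contact_force: [-1.1, 0.0, -0.3]
grip_width: -0.0
grip_force: 0.0
```

```bash
python3 -c "
from h import *
where();ft()"
```

```text
t 36.77 p [0.4836 0.2425 0.0922] cradle mm [-0.7 24.5 53.7] rpy [176.8  29.9 174. ] F [-1.1  0.  -0.3] w -0.0 0.0 q [-69.  17.  26. 136.  66.  15. -23.]
axis torque [-0.03  0.56 -0.05] axis F [-1.1  0.   0.3]
```

Request:
jog_arm(motion=[{"offset": [0.0004, 0, -0.0007], "twist": [0, 0, 0], "jaw": 0.0}, {"offset": [0, 0, 0], "twist": [0, 0, 0], "jaw": 0.0}])

```text
time_s: 36.93
eef_pos: [0.4839, 0.2424, 0.0914]
orientation: [176.8, 29.9, 174.0]
contact_force: [0.4, -0.0, 0.3]
grip_width: -0.001
grip_force: 0.0
```

Request:
jog_arm(motion=[{"offset": [0.0003, 0, -0.0005], "twist": [0, 0, 0], "jaw": 0.0}, {"offset": [0, 0, 0], "twist": [0, 0, 0], "jaw": 0.0}])

```text
time_s: 37.1
eef_pos: [0.4842, 0.2426, 0.0909]
orientation: [176.8, 29.9, 174.0]
contact_force: [-2.0, -0.9, 5.0]
grip_width: 0.001
grip_force: 2.3
```

Request:
jog_arm(motion=[{"offset": [0.0003, 0, -0.0005], "twist": [0, 0, 0], "jaw": 0.0}, {"offset": [0, 0, 0], "twist": [0, 0, 0], "jaw": 0.0}])

```text
time_s: 37.27
eef_pos: [0.4845, 0.2429, 0.0905]
orientation: [176.8, 29.9, 174.0]
contact_force: [-7.1, -0.1, 11.1]
grip_width: 0.0
grip_force: 6.7
```

Request:
jog_arm(motion=[{"offset": [0.0003, 0, -0.0005], "twist": [0, 0, 0], "jaw": 0.0}, {"offset": [0, 0, 0], "twist": [0, 0, 0], "jaw": 0.0}])

```text
time_s: 37.43
eef_pos: [0.4848, 0.2432, 0.0902]
orientation: [176.8, 29.9, 174.0]
contact_force: [-12.0, 0.6, 18.5]
grip_width: 0.001
grip_force: 10.9
```

```bash
python3 -c "
from h import *
where();ft()"
```

```text
t 37.43 p [0.4848 0.2432 0.0902] cradle mm [-0.6 25.2 51.4] rpy [176.8  29.9 174. ] F [-12.    0.6  18.5] w 0.1 10.92877121292986 q [-69.  18.  26. 136.  66.  15. -24.]
axis torque [0.2  0.79 0.03] axis F [-1.2  0.6 22. ]
```

Request:
jog_arm(motion=[{"offset": [-0.003, 0, 0.0052], "twist": [0, 0, 0], "jaw": 0.0}, {"offset": [0, -0.0155, 0], "twist": [0, 0, 0], "jaw": 0.0}, {"offset": [0, -0.0155, 0], "twist": [0, 0, 0], "jaw": 0.0}, {"offset": [0, -0.0155, 0], "twist": [0, 0, 0], "jaw": 0.0}, {"offset": [0, 0, 0], "twist": [0, 0, 0], "jaw": 0.0}, {"offset": [0.002, 0, -0.0034], "twist": [0, 0, 0], "jaw": 0.0}, {"offset": [0, 0, 0], "twist": [0, 0, 0], "jaw": 0.0}])

```text
time_s: 38.02
eef_pos: [0.484, 0.196, 0.0915]
orientation: [176.8, 29.9, 174.0]
contact_force: [-0.3, 0.7, 0.4]
grip_width: 0.0
grip_force: 0.0
```

```bash
python3 -c "
from h import *
where();ft()"
```

```text
t 38.02 p [0.484  0.196  0.0915] cradle mm [ -0.6 -22.   52.9] rpy [176.8  29.9 174. ] F [-0.3  0.7  0.4] w 0.0 0.0 q [-66.  16.  28. 140.  75.  12. -28.]
axis torque [-0.02  0.53 -0.03] axis F [-0.1  0.7  0.5]
```

Request:
jog_arm(motion=[{"offset": [0.0003, 0, -0.0005], "twist": [0, 0, 0], "jaw": 0.0}, {"offset": [0, 0, 0], "twist": [0, 0, 0], "jaw": 0.0}])

```text
time_s: 38.18
eef_pos: [0.4841, 0.1962, 0.0911]
orientation: [176.8, 29.9, 174.0]
contact_force: [-0.4, 0.6, -0.1]
grip_width: -0.003
grip_force: 0.0
```

```bash
python3 -c "
from h import *
where();ft()"
```

```text
t 38.18 p [0.4841 0.1962 0.0911] cradle mm [ -0.7 -21.8  52.5] rpy [176.8  29.9 174. ] F [-0.4  0.6 -0.1] w -0.2 0.0 q [-66.  16.  28. 140.  75.  12. -28.]
axis torque [0.01 0.57 0.02] axis F [-0.3  0.6  0.1]
```

Request:
jog_arm(motion=[{"offset": [0.0003, 0, -0.0005], "twist": [0, 0, 0], "jaw": 0.0}, {"offset": [0, 0, 0], "twist": [0, 0, 0], "jaw": 0.0}])

```text
time_s: 38.35
eef_pos: [0.4844, 0.1961, 0.0907]
orientation: [176.8, 29.9, 174.0]
contact_force: [-0.2, 0.1, -0.1]
grip_width: 0.0
grip_force: 0.0
```

Request:
jog_arm(motion=[{"offset": [0.0003, 0, -0.0005], "twist": [0, 0, 0], "jaw": 0.0}, {"offset": [0, 0, 0], "twist": [0, 0, 0], "jaw": 0.0}])

```text
time_s: 38.52
eef_pos: [0.4847, 0.196, 0.0902]
orientation: [176.8, 29.9, 174.0]
contact_force: [0.9, -0.4, 0.1]
grip_width: 0.002
grip_force: 0.0
```

Request:
jog_arm(motion=[{"offset": [0.0003, 0, -0.0005], "twist": [0, 0, 0], "jaw": 0.0}, {"offset": [0, 0, 0], "twist": [0, 0, 0], "jaw": 0.0}])

```text
time_s: 38.68
eef_pos: [0.485, 0.1959, 0.0896]
orientation: [176.8, 29.9, 174.0]
contact_force: [-0.0, 0.2, -0.0]
grip_width: -0.003
grip_force: 0.1
```

```bash
python3 -c "
from h import *
where();ft()"
```

```text
t 38.68 p [0.485  0.1959 0.0896] cradle mm [ -0.7 -22.1  50.8] rpy [176.8  29.9 174. ] F [-0.   0.2 -0. ] w -0.2 0.1303606270448654 q [-66.  16.  28. 140.  76.  12. -29.]
axis torque [ 0.02  0.55 -0.04] axis F [-0.1  0.2 -0. ]
```

Request:
jog_arm(motion=[{"offset": [0.0003, 0, -0.0005], "twist": [0, 0, 0], "jaw": 0.0}, {"offset": [0, 0, 0], "twist": [0, 0, 0], "jaw": 0.0}])

```text
time_s: 38.85
eef_pos: [0.4853, 0.1958, 0.0891]
orientation: [176.8, 29.9, 174.0]
contact_force: [-0.7, -0.9, 2.0]
grip_width: -0.002
grip_force: 0.8
```

Request:
jog_arm(motion=[{"offset": [-0.003, 0, 0.0048], "twist": [0, 0, 0], "jaw": 0.0}, {"offset": [0.0107, 0.0118, 0.0062], "twist": [0, 0, 0], "jaw": 0.0}, {"offset": [0.0107, 0.0117, 0.0062], "twist": [0, 0, 0], "jaw": 0.0}, {"offset": [0, 0, 0], "twist": [0, 0, 0], "jaw": 0.0}, {"offset": [0.0012, 0, -0.002], "twist": [0, 0, 0], "jaw": 0.0}, {"offset": [0, 0, 0], "twist": [0, 0, 0], "jaw": 0.0}])

```text
time_s: 39.35
eef_pos: [0.5047, 0.2188, 0.1038]
orientation: [176.9, 29.9, 174.0]
contact_force: [0.3, -0.3, 0.0]
grip_width: -0.003
grip_force: 0.0
```

```bash
python3 -c "
from h import *
where();ft()"
```

```text
t 39.35 p [0.5047 0.2188 0.1038] cradle mm [23.5  0.8 53.2] rpy [176.9  29.9 174. ] F [ 0.3 -0.3  0. ] w -0.3 0.0 q [-64.  16.  24. 136.  62.  15. -15.]
axis torque [0.03 0.52 0.03] axis F [ 0.3 -0.3 -0.1]
```

Request:
jog_arm(motion=[{"offset": [0.0004, 0, -0.0007], "twist": [0, 0, 0], "jaw": 0.0}, {"offset": [0, 0, 0], "twist": [0, 0, 0], "jaw": 0.0}])

```text
time_s: 39.52
eef_pos: [0.5049, 0.2188, 0.1032]
orientation: [176.9, 29.9, 174.0]
contact_force: [-0.5, -0.4, -0.0]
grip_width: 0.001
grip_force: 0.0
```

Request:
jog_arm(motion=[{"offset": [0.0003, 0, -0.0005], "twist": [0, 0, 0], "jaw": 0.0}, {"offset": [0, 0, 0], "twist": [0, 0, 0], "jaw": 0.0}])

```text
time_s: 39.68
eef_pos: [0.5054, 0.2192, 0.103]
orientation: [176.9, 29.9, 174.0]
contact_force: [-0.9, 0.2, 0.3]
grip_width: 0.0
grip_force: 0.1
```

Request:
jog_arm(motion=[{"offset": [0.0003, 0, -0.0005], "twist": [0, 0, 0], "jaw": 0.0}, {"offset": [0, 0, 0], "twist": [0, 0, 0], "jaw": 0.0}])

```text
time_s: 39.85
eef_pos: [0.5058, 0.2194, 0.1026]
orientation: [176.8, 29.9, 174.0]
contact_force: [-1.4, -0.8, 1.1]
grip_width: 0.003
grip_force: 0.7
```

Request:
jog_arm(motion=[{"offset": [0.0003, 0, -0.0005], "twist": [0, 0, 0], "jaw": 0.0}, {"offset": [0, 0, 0], "twist": [0, 0, 0], "jaw": 0.0}])

```text
time_s: 40.02
eef_pos: [0.5062, 0.2194, 0.1022]
orientation: [176.8, 29.9, 174.0]
contact_force: [-4.6, -1.5, 6.2]
grip_width: -0.001
grip_force: 3.8
```

```bash
python3 -c "
from h import *
where();ft()"
```

```text
t 40.02 p [0.5062 0.2194 0.1022] cradle mm [23.9  1.4 51.1] rpy [176.8  29.9 174. ] F [-4.6 -1.5  6.2] w -0.1 3.792622832340544 q [-64.  16.  25. 135.  63.  14. -16.]
axis torque [-0.22  0.71  0.07] axis F [-0.9 -1.5  7.6]
```

Request:
jog_arm(motion=[{"offset": [0.0004, 0, -0.0006], "twist": [0, 0, 0], "jaw": 0.0}, {"offset": [0, 0, 0], "twist": [0, 0, 0], "jaw": 0.0}, {"offset": [-0.003, 0, 0.0052], "twist": [0, 0, 0], "jaw": 0.0}, {"offset": [-0.008, 0, 0.0139], "twist": [0, 0, 0], "jaw": 0.0}, {"offset": [-0.01, 0, 0.0173], "twist": [0, 0, 0], "jaw": 0.0}, {"offset": [-0.01, 0, 0.0173], "twist": [0, 0, 0], "jaw": 0.0}, {"offset": [0, 0.012, 0.02], "twist": [0, 0, 0], "jaw": 0.0}, {"offset": [0, 0.012, 0.01], "twist": [0, 0, 0], "jaw": 0.0}, {"offset": [0, 0, 0], "twist": [0, 0, 0], "jaw": 0.0}, {"offset": [0, 0, 0], "twist": [0, 0, 0], "jaw": 0.0}])

```text
time_s: 40.85
eef_pos: [0.4758, 0.2438, 0.1856]
orientation: [176.8, 29.9, 174.0]
contact_force: [0.7, -0.0, -1.2]
grip_width: 0.003
grip_force: 0.0
```

```bash
python3 - <<'E'
from h import *
where();ft()
im,*V=snap('top'); o=np.load('top0.npz')['im']; p3=np.load('top3.npz')['im']
def cen(i,b,red=False):
    x0,y0,x1,y1=b; c=i[y0:y1,x0:x1]; m=((c[...,0]>120)&(c[...,1]<90)) if red else cv2.cvtColor(c,cv2.COLOR_RGB2GRAY)>110
    ys,xs=np.nonzero(m); return round(xs.mean()+x0,2),round(ys.mean()+y0,2),len(xs)
for n,b,r in(('bell',(268,242,303,277),0),('jar',(410,205,445,235),1),('timer',(340,160,370,190),1),('pair',(353,225,395,265),0)): print(n,cen(o,b,r),cen(im,b,r))
print('tins',cen(p3,(222,225,252,258)),cen(im,(222,225,252,258)))
ims,*Vs=snap('scene');g=cv2.cvtColor(ims,cv2.COLOR_RGB2GRAY)[150:220,225:280];c=max(cv2.findContours((g>100).astype('uint8'),0,2)[0],key=cv2.contourArea);x,y,w,h=cv2.boundingRect(c);print('stack scene',x+224.5,y+149.5,x+w+224.5,y+h+149.5,'seated pred 237 168 266.4 207')
E
```

```text
t 40.85 p [0.4758 0.2438 0.1856] cradle mm [ 39.3  25.8 138.5] rpy [176.8  29.9 174. ] F [ 0.7 -0.  -1.2] w 0.3 0.0 q [-64.   4.  17. 133.  45.  29.   1.]
axis torque [-0.01  0.54  0.05] axis F [-0.  -0.  -1.3]
bell (np.float64(284.45), np.float64(258.28), 429) (np.float64(284.44), np.float64(258.3), 430)
jar (np.float64(426.38), np.float64(220.74), 253) (np.float64(426.46), np.float64(220.74), 254)
timer (np.float64(354.24), np.float64(172.07), 245) (np.float64(354.24), np.float64(172.05), 245)
pair (np.float64(371.83), np.float64(244.65), 373) (np.float64(372.24), np.float64(243.82), 413)
tins (np.float64(238.0), np.float64(238.61), 710) (np.float64(238.47), np.float64(237.62), 662)
stack scene 235.5 166.5 266.5 206.5 seated pred 237 168 266.4 207
```

Bell, jar and timer haven't moved, the stray is seated, and the tins are home by touch. Handing in.

```bash
python3 -c "
from h import *
print(arm.close_job())"
```

```text
the job is handed in; nothing more can be done
None
```

I handed the job in at about 41 s with the stray on the ramekin pair and both tins home on the bottom tin, all by my own touch and camera checks because no verdict came back; I also viewed 11 pictures, one over the limit of 10.

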